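Clamp a gel cassette square in a twin-screw press

ROBOT

A 7-joint arm with a two-finger parallel gripper is mounted at the origin on the work surface. World frame = base frame: x ahead of the robot, y to its left, z up, the work surface at z = 0. Lengths are in m, angles in degrees, forces in N, time in s.
With the tool pointing down it reaches from about 0.4 to 0.875 m from the base axis. Payload 6.5 kg.
Tool frame: the origin (TCP) lies midway between the tips of the shut fingers; the grasp point (between the pads) lies 19 mm behind it; z points along the fingers, y is the direction in which the jaws open and shut (so a half turn about z gives the same grasp; the last joint's range is limited). The gripper opens to 88 mm and grips with 3 to 60 N. Pads are 18 mm wide; open, the fingers measure 123 mm over their backs; the gripper's body (75 mm by 187 mm) begins 45 mm behind the grasp point.
Start: joints at [-75.126, 30.733, -0.252, 88.115, 0.149, 61.152, -4.079], TCP at [0.208, 0.616, 0.239] pointing down, gripper open.
Joint ranges: [-154.64, 154.64], [-21.42, 123.67], [-72.66, 72.17], [13.99, 137.28], [-74.86, 254.86], [10.95, 109.41], [-158.01, 158.01]. Speed limits (degrees/s): [136.94, 136.94, 180, 180, 180, 180, 180].

INTERFACE

Orientations are given as a 3x3 rotation matrix whose columns are the frame's x, y, z axes.
In Python, from cell import state, eyes, job_done, nets gives the robot as it stands.
- The arm moves only by the tool apply_moves, never from a script. Its argument "steps" is a list of rows, each a list of 7 numbers: the turn, a rotation vector about the world's x, y, z in rad, then the shift along the world's x, y, z in m, then the closure in counts, from 0 (fully open) to 255 (shut). In form: [[ax, ay, az, x, y, z, gripper], ...]. A call has 1 to 12 rows; each row is the pose to reach, as a shift and turn from the pose measured when the call began; what a row does not reach only later rows make up. A row lasts 1/12 s, in which the tool goes at most 41.7 mm and 7.16 degrees, less where a joint would pass 70% of its speed; a pose out of reach is approached as far as the arm can. A call with a gripper value outside its range is refused whole. The fingers move at their own pace and stop on an object; "force" is the grip in N (left out, the last holds). Time passes only in rows, so rows that repeat a pose let the fingers close. It gives the time, the measured TCP pose, the force and the opening at its end, in the units of the state.
- state(): the state, without advancing time (a new reading comes with each control period).
- eyes.capture(name): name is "side" or "top"; returns the picture (384x512x3 uint8, blue, green, red); there is no depth.
- eyes.camera_model(name): a dict with "K" (3x3 intrinsics, pixels), "extrinsics" (4x4, takes a point from camera to world coordinates). Camera axes: x right, y up, looking along -z (the intrinsics and any distortion apply to the point x, -y, -z); pixel columns grow to the right and rows downward; lengths in m; the calibration is good to about 2 mm. A picture is of the moment at which its call begins. camera_model takes no time and is no camera call.
- job_done(): hands the job in, once; it reports no verdict.
Trained networks look in the newest picture that a camera, given by its name, has taken for a name from the list of things; names that differ only in an ending like _2 or _b are one class to them, and where a whole thing is asked for, a point or a joint stands for the part that bears it (a point fixed in the world has none). Each returns a list of dicts, best first, with "confidence" (0 to 1); they miss things now and then, are a little off and sometimes report something else, mostly with a low value. They report only what shows in the picture. A call takes as long as a camera call. They do not tell look-alikes from the thing itself.
- nets.look_for(camera, name): "xyz" ([x, y, z] in m, in the coordinates of the camera as it stood for that picture, good to about 4 mm: the middle of the surface that is visible of it).
The state is a dict: "clock": time; "qpos": joint angles; "qd": joint speeds; "tau": joint torques, N m; "tcp_pos": TCP position; "eef_rot": TCP orientation; "force": force on the tool from outside, world axes, zero at the start; "wrist_torque": the same for the moment, N m; "grip_width": finger opening in m.
Only numpy, scipy, OpenCV 4.12 (cv2) and the standard library are available. Lean on these libraries where they do the work, as an engineer would, in place of code of your own. Each camera call takes 0.05 s, during which the arm holds its last target.

TASK

Push the gel cassette gently home under the press's clamp bar until it rests against the two stops, then screw the bar down onto it with the two wing knobs, turning them alternately by no more than about a quarter turn each so that the bar stays nearly level. Stop when you feel that it is clamped with about 100 newtons in all (much more breaks its glass), leave the bar level, let go, and do not disturb the other things on the bench.

Things in the scene. Friction and masses are not known exactly. Their poses are not given: they have to be found in the camera images.
- press: Fixed aluminium clamp press, base plate 195 (x) x 270 (y) x 20 mm. Origin at bench height midway between its two vertical screws (at y = +105 and -105 mm); x points away from the robot along the cassette's sliding direction, y to the left along the bar, z up; yaw within 0.2 rad. Side rails 12 mm high, inner faces at y = +-79 mm, guide the cassette on the plate's top at z = 20 mm
- stop: Two fixed steel stop blocks at the back of the press plate, 30 mm high, at press y = +50 and -50 mm. Origin on the plate midway between them; their front faces, against which the cassette comes home, are at press x = 50 mm. The cassette may be pushed against them with up to 40 N
- bar: The clamp bar, aluminium, 36 (x) x 250 (y) x 20 mm, across the cassette, its slotted ends held between pins on the two nuts (0.6 mm of play). Origin at its centre, y along it to the left, z up when level. One radian of difference between the knobs tilts it 0.018 rad; it must never lean more than 0.0325 rad (1.8 rad of difference), and less than 0.009 rad (0.5 rad) when done
- bar_mid (a point): The bar's centre, 74.9 mm above the bench with both knobs at 0. Beneath hangs a sprung foot with a rubber face, 30 (x) x 80 (y) mm, nominally 32 mm below this point but set by hand, up to 1.6 mm off either way: where it meets the cassette must be felt. From touch on the total force grows 60 N per mm that this point sinks (229 N per radian of both knobs); over 180 N breaks the glass
- cassette: Loose gel cassette, a grey plate with a glass window, 150 x 150 x 16 mm, about 0.3 kg, lying on the press plate between the rails, pulled 20 to 45 mm out towards the robot at the start. Origin at the centre of its underside, x along the sliding direction, z up. Home: its back edge against the stops, its origin at press x = -25 mm. Its front edge (75 mm before the origin) can be pushed
- cassette_fin (a point): Centre of the upright grip fin on the cassette, 40 (x) x 12 (y) x 34 mm high, standing on the plate's top face near the edge toward the robot: grip it across its 12 mm thickness. It lies at x = -50 mm, z = +33 mm from the cassette's origin
- knob_left_grip (a point): Centre of the left wing knob (at +y of the press), a black upright bar 46 mm long, 14 mm thick, 44 mm high, riding with its nut on a fixed stud. 127.4 mm above the bench with its joint at 0, it sinks 24 mm per turn: a hand turning it must follow it down. The point turns with the knob; y runs along its length, x across its thickness (along press y and x at joint 0)
- knob_right_grip (a point): The same for the right wing knob (at -y of the press)
- knob_left (a joint): Turn of the left knob, rad, positive clockwise from above, lowering the bar's left end by 24 mm a turn; 0 to 0.15 at the start. With the bar level the foot touches at 1.35 to 2.25. Friction in the screw is 0.5 N m either way; the load adds 0.0038 N m against tightening per newton that this screw carries: half of the total if level, 69 % on the lower end if the bar leans. It stays where it is left
- knob_right (a joint): The same for the right knob, lowering the right end of the bar
- tube_rack: White blood-tube rack with tubes, 80 x 160 x 93 mm, bystander; origin at the centre of its underside
- reagent: Amber bottle, 60 mm in diameter, 130 mm high, bystander; origin at the centre of its underside
- beaker: Glass beaker, 70 mm in diameter, 85 mm high, bystander; origin at the centre of its underside
- slide_box: Flat grey box for slides, 85 x 100 x 35 mm, bystander; origin at the centre of its underside
- comb: White gel comb lying behind the press, 22 x 110 x 8 mm, bystander; origin at the centre of its underside
- timer: Small white bench timer lying beside the press, 55 x 65 x 18 mm, bystander; origin at the centre of its underside
Things that resemble listed ones, but are neither listed nor needed, are in the scene too. What is shaped like the cassette but blue or orange is not meant.

How it is judged:
By the outcome, as a careful person would: the job done as asked, in the order asked, and still so for the second after the job is handed in, with the robot touching nothing.
It also fails if it takes over 72 s, if anything falls off the work surface, if the arm or the gripper's body presses on something with over 40 N, if the wrist force passes 120 N, or if a joint passes its speed limit or range.

## Working session

There is one attempt and no reset: what is moved stays moved. The work goes in short steps, Python scripts to look and compute and a tool call to move; the robot and the scene stay as the last step left them, time stands still between calls to the robot, and variables do not carry over. Pictures are saved under pics/ and viewed, and the job is handed in when it is done.

Besides the shell and the picture viewer there is one more tool, called after "Call:" by a JSON object that holds its "fn" and its "kwargs", one argument or row to a line. apply_moves: Moves the arm, as the interface text tells. Its arguments: {"type":"object","properties":{"steps":{"type":"array"},"force":{"type":"number"}},"required":["steps"]}

```bash
mkdir -p pics; ls; cat > h.py <<'E'
import numpy as np, cv2
from cell import state, eyes, job_done, nets
def cap(cam,fn):
    im=eyes.capture(cam); cv2.imwrite('pics/'+fn,im); return im
def towld(cam,p):
    E=np.array(eyes.camera_model(cam)['extrinsics']); return (E@np.r_[p,1])[:3]
def proj(cam,P):
    m=eyes.camera_model(cam);E=np.array(m['extrinsics']);p=np.linalg.inv(E)@np.r_[P,1]
    K=np.array(m['K']); q=K@np.array([p[0],-p[1],-p[2]]); return q[:2]/q[2]
def ray(cam,uv,z):
    m=eyes.camera_model(cam);E=np.array(m['extrinsics']);K=np.array(m['K'])
    d=np.linalg.inv(K)@np.r_[uv,1]; d=np.array([d[0],-d[1],-d[2]]); d=E[:3,:3]@d; o=E[:3,3]
    return o+d*(z-o[2])/d[2]
E
python3 - <<'E'
from h import *
np.set_printoptions(precision=4,suppress=True)
for c in ['side','top']:
    cap(c,c+'0.png'); m=eyes.camera_model(c); print(m.keys(), np.array(m['K']),np.array(m['extrinsics']))
    for n in ['press','stop','bar','bar_mid','cassette','cassette_fin','knob_left_grip','knob_right_grip']:
        try:
            for d in nets.look_for(c,n)[:4]: print(c,n,round(d['confidence'],2),towld(c,d['xyz']))
        except Exception as e: print(n,e)
print(state())
E
```

```text
pics
dict_keys(['K', 'extrinsics']) [[361.8184   0.     253.7155]
 [  0.     361.8184 198.9499]
 [  0.       0.       1.    ]] [[ 0.8979  0.2257 -0.378   0.1569]
 [-0.4402  0.4719 -0.7639 -0.8101]
 [ 0.0059  0.8523  0.523   0.6412]
 [ 0.      0.      0.      1.    ]]
side press 0.97 [ 0.5551 -0.069   0.0226]
side stop 0.72 [ 0.5573 -0.0716  0.0263]
side stop 0.64 [0.6232 0.0632 0.05  ]
side bar 0.64 [0.5591 0.015  0.0863]
side bar_mid 0.98 [0.5599 0.0136 0.0877]
side cassette 0.98 [ 0.745  -0.2063  0.0183]
side cassette 0.59 [ 0.3124 -0.1489  0.0204]
side cassette 0.55 [0.4934 0.0152 0.039 ]
side cassette_fin 0.87 [0.4948 0.0147 0.0381]
side cassette_fin 0.84 [ 0.3131 -0.1482  0.0213]
side cassette_fin 0.61 [ 0.7447 -0.2101  0.017 ]
side knob_left_grip 0.71 [0.5662 0.123  0.1335]
side knob_right_grip 0.7 [ 0.5625 -0.0857  0.1351]
dict_keys(['K', 'extrinsics']) [[451.7532   0.     265.6384]
 [  0.     451.7532 196.3553]
 [  0.       0.       1.    ]] [[ 0.0143  0.9865 -0.1632  0.3451]
 [-0.9999  0.0146  0.0007 -0.0176]
 [ 0.003   0.1632  0.9866  1.355 ]
 [ 0.      0.      0.      1.  
[... 439 characters left out ...]
0.47 [0.5609 0.029  0.0807]
top knob_left_grip 0.62 [0.5636 0.1362 0.1482]
top knob_right_grip 0.7 [ 0.5676 -0.0743  0.1459]
{'clock': 0.9, 'qpos': array([-75.1278,  30.734 ,  -0.2534,  88.1141,   0.1487,  61.1519,
        -4.0787]), 'qd': array([ 0.069 ,  0.0102,  0.0529, -0.0938, -0.0474,  0.0822, -0.0032]), 'tau': array([  0.0002, -57.0892,   0.9901, -25.1924,  -0.0562,   0.0106,
         0.    ]), 'tcp_pos': array([0.208 , 0.6158, 0.2387]), 'eef_rot': array([[-0.9474,  0.32  ,  0.    ],
       [ 0.32  ,  0.9474,  0.    ],
       [-0.    ,  0.    , -1.    ]]), 'force': array([ 0.3027, -0.4009, -0.2959]), 'wrist_torque': array([-0.0071,  0.0151, -0.0261]), 'grip_width': 0.0878817697383336}
```

View pics/side0.png

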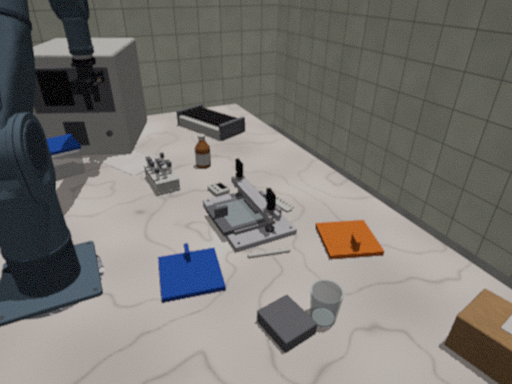

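View pics/top0.png

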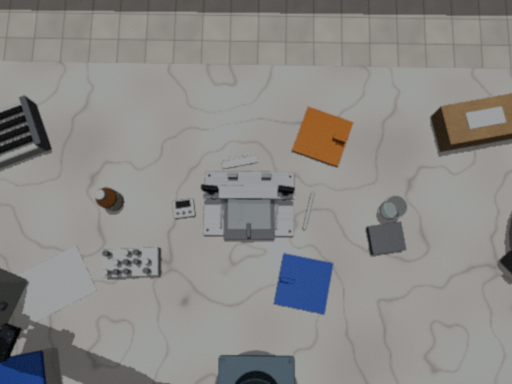

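```bash
python3 - <<'E'
import cv2
t=cv2.imread('pics/top0.png'); c=t[90:260,170:370]; cv2.imwrite('pics/topz.png',cv2.resize(c,(800,680),interpolation=cv2.INTER_CUBIC)[:600])
s=cv2.imread('pics/side0.png'); c=s[120:290,180:400]; cv2.imwrite('pics/sidez.png',cv2.resize(c,(770,595),interpolation=cv2.INTER_CUBIC))
E
```

```text
(no output)
```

View pics/topz.png

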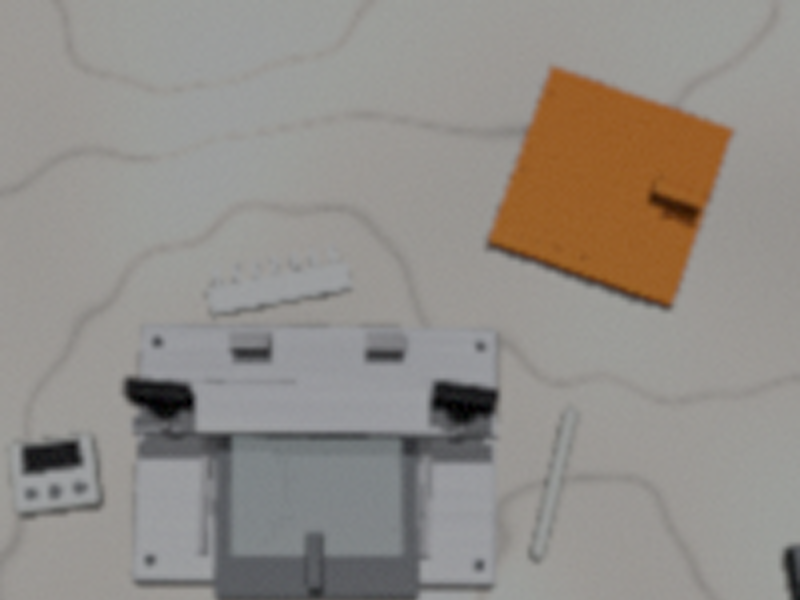

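View pics/sidez.png

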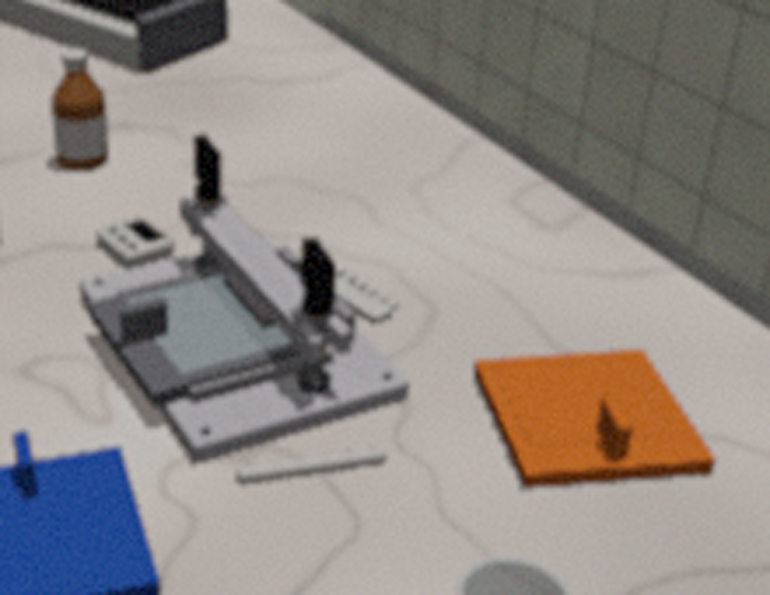

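```bash
python3 - <<'E'
import cv2,numpy as np
t=cv2.imread('pics/top0.png').astype(float)
t=np.clip(t*1.5,0,255).astype('uint8')
a=t[175:215,195:235];b=t[175:215,262:302]
g=lambda c:cv2.resize(c,(400,400),interpolation=cv2.INTER_CUBIC)
cv2.imwrite('pics/knz.png',np.hstack([g(a),g(b)]))
E
python3 - <<'E'
from h import *
np.set_printoptions(precision=4,suppress=True)
f=lambda u,v:(170+u/4-.375,90+v/4-.375)
for n,u,v,z in [('BL',141,326,.02),('BR',497,331,.02),('FR',494,586,.02),('FL',134,583,.02),('stopL mid front-top',251,346,.05),('stopR',385,347,.05),('cassFL',216,598,.036),('barFL',134,433,.085),('barFR',496,436,.085),('fin back top',315,534,.07),('fin front top',315,560,.07)]:
    print(n,ray('top',f(u,v),z))
E
```

```text
BL [0.6405 0.1662 0.02  ]
BR [ 0.6407 -0.1028  0.02  ]
FR [ 0.4482 -0.1014  0.02  ]
FL [0.4465 0.1643 0.02  ]
stopL mid front-top [0.62   0.0804 0.05  ]
stopR [ 0.6208 -0.0184  0.05  ]
cassFL [0.4353 0.102  0.036 ]
barFL [0.5482 0.1594 0.085 ]
barFR [ 0.5499 -0.0983  0.085 ]
fin back top [0.4795 0.0297 0.07  ]
fin front top [0.4609 0.0293 0.07  ]
```

View pics/knz.png

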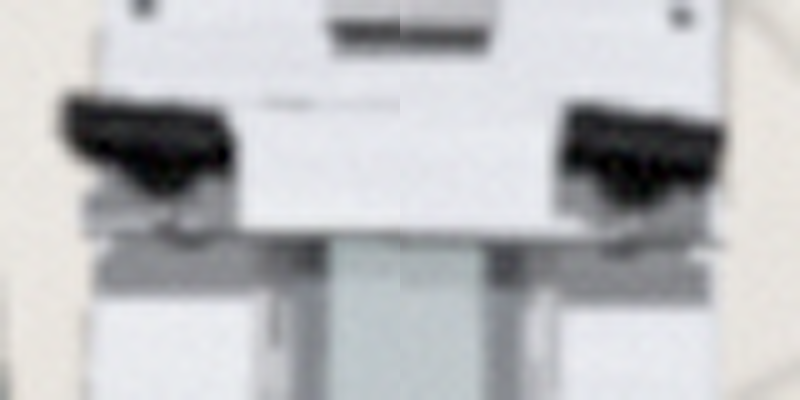

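Call:
{"fn": "apply_moves", "kwargs": {
  "steps": [
    [0, 0, 0.333, 0.242, -0.316, 0, 0],
    [0, 0, 0.333, 0.242, -0.316, 0, 0],
    [0, 0, 0.333, 0.242, -0.316, 0, 0],
    [0, 0, 0.333, 0.242, -0.316, 0, 0],
    [0, 0, 0.333, 0.242, -0.316, 0, 0],
    [0, 0, 0.333, 0.242, -0.316, 0, 0],
    [0, 0, 0.333, 0.242, -0.316, 0, 0],
    [0, 0, 0.333, 0.242, -0.316, 0, 0],
    [0, 0, 0.333, 0.242, -0.316, 0, 0],
    [0, 0, 0.333, 0.207, -0.585, -0.08, 0],
    [0, 0, 0.333, 0.207, -0.585, -0.08, 0],
    [0, 0, 0.333, 0.207, -0.585, -0.08, 0]
  ]
}}

```text
clock: 1.9
tcp_pos: [0.4274, 0.1961, 0.2051]
eef_rot: [[-1.0, -0.007, 0.001], [-0.007, 1.0, 0.0], [-0.001, 0.0, -1.0]]
force: [0.6, -0.9, -0.1]
grip_width: 0.0885
```

```bash
python3 - <<'E'
from h import *
np.set_printoptions(precision=4,suppress=True)
f=lambda u,v:(195+u/10-.45,175+v/10-.45)
for n,u,v in [('L',65,97),('L',222,108),('R',170,103),('R',322,125)]:
    print(n,ray('top',f(u,v),.149))
s=state();print(s['tcp_pos'],s['eef_rot'],s['qpos'],s['clock'])
E
```

```text
L [0.5754 0.1575 0.149 ]
L [0.573  0.1147 0.149 ]
R [0.5741 0.1289 0.149 ]
R [0.5687 0.0874 0.149 ]
[0.4274 0.1961 0.2051] [[-1.     -0.0066  0.001 ]
 [-0.0066  1.      0.0005]
 [-0.001   0.0004 -1.    ]] [-32.7149  15.8357   3.0308 116.6035  -1.1147  47.527   61.3298] 1.9
```

Call:
{"fn": "apply_moves", "kwargs": {
  "steps": [
    [0, 0, 0, -0.012, -0.165, -0.08, 0],
    [0, 0, 0, -0.012, -0.165, -0.08, 0],
    [0, 0, 0, -0.012, -0.165, -0.08, 0],
    [0, 0, 0, -0.012, -0.165, -0.08, 0],
    [0, 0, 0, -0.012, -0.165, -0.177, 0],
    [0, 0, 0, -0.012, -0.165, -0.177, 0],
    [0, 0, 0, -0.012, -0.165, -0.177, 0],
    [0, 0, 0, -0.012, -0.165, -0.177, 0],
    [0, 0, 0, -0.012, -0.165, -0.177, 0]
  ]
}}

```text
clock: 2.65
tcp_pos: [0.4149, 0.0309, 0.0278]
eef_rot: [[-1.0, -0.006, -0.001], [-0.006, 1.0, 0.0], [0.001, 0.0, -1.0]]
force: [0.5, -0.1, 0.2]
grip_width: 0.0881
```

```bash
python3 - <<'E'
from h import *
np.set_printoptions(precision=4,suppress=True)
s=state();print(s['tcp_pos'],s['force'],s['wrist_torque'],s['clock'])
im=cap('top','top1.png'); cv2.imwrite('pics/top1z.png',cv2.resize(im[140:290,170:370],(800,600),interpolation=cv2.INTER_CUBIC))
im=cap('side','side1.png'); cv2.imwrite('pics/side1z.png',cv2.resize(im[120:290,150:370],(770,595),interpolation=cv2.INTER_CUBIC))
E
```

```text
[0.4149 0.0309 0.0278] [ 0.5401 -0.069   0.2154] [0.0379 0.0417 0.0284] 2.65
```

View pics/side1z.png

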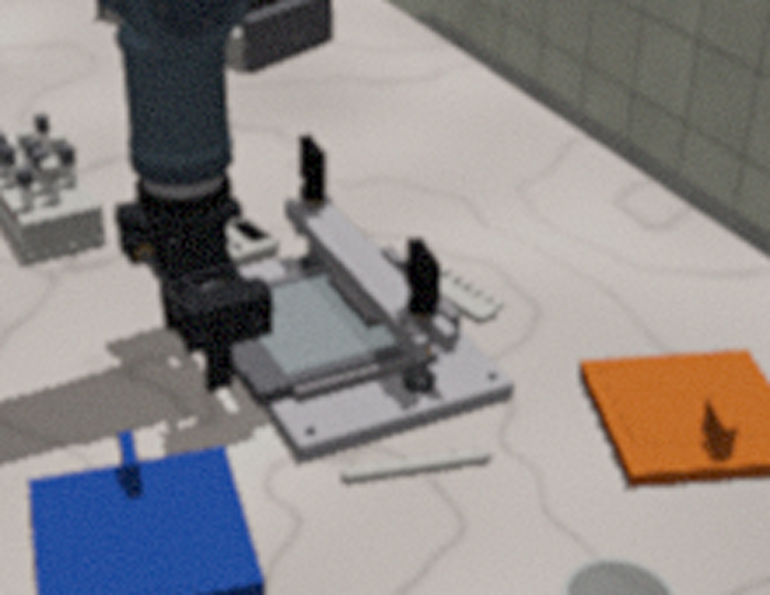

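View pics/top1z.png

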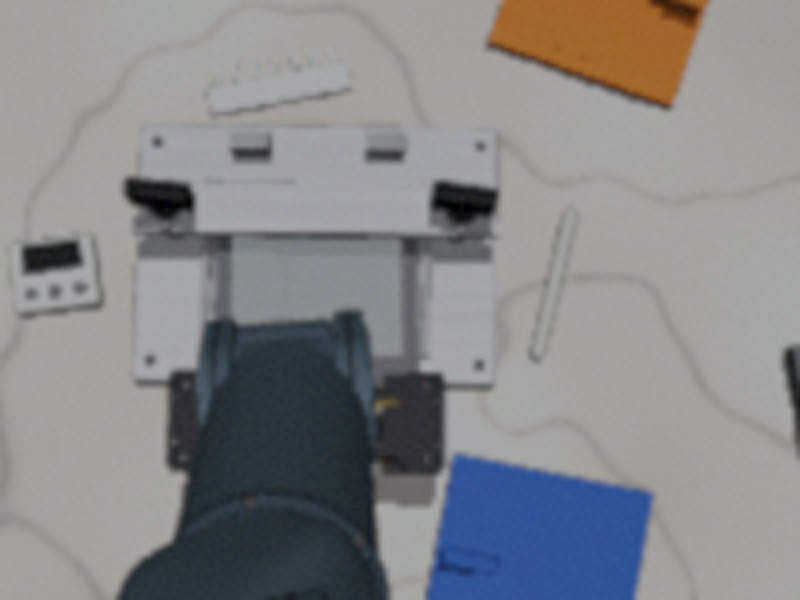

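Call:
{"fn": "apply_moves", "kwargs": {
  "steps": [
    [0, 0, 0, 0.004, 0, 0, 0],
    [0, 0, 0, 0.008, 0, 0, 0],
    [0, 0, 0, 0.012, 0, 0, 0],
    [0, 0, 0, 0.016, 0, 0, 0],
    [0, 0, 0, 0.02, 0, 0, 0],
    [0, 0, 0, 0.024, 0, 0, 0],
    [0, 0, 0, 0.028, 0, 0, 0],
    [0, 0, 0, 0.031, 0, 0, 0],
    [0, 0, 0, 0.034, 0, 0, 0]
  ]
}}

```text
clock: 3.5
tcp_pos: [0.4508, 0.0316, 0.0294]
eef_rot: [[-1.0, -0.007, 0.003], [-0.007, 1.0, 0.001], [-0.003, 0.001, -1.0]]
force: [-4.1, -0.2, 1.9]
grip_width: 0.0881
```

Call:
{"fn": "apply_moves", "kwargs": {
  "steps": [
    [0, 0, 0, 0.0015, 0, -0.001, 0],
    [0, 0, 0, 0.003, 0, -0.001, 0],
    [0, 0, 0, 0.0045, 0, -0.001, 0],
    [0, 0, 0, 0.006, 0, -0.001, 0]
  ]
}}

```text
clock: 3.83
tcp_pos: [0.4573, 0.0316, 0.0283]
eef_rot: [[-1.0, -0.007, 0.003], [-0.007, 1.0, 0.001], [-0.003, 0.001, -1.0]]
force: [-1.5, -0.5, -1.6]
grip_width: 0.088
```

```bash
python3 - <<'E'
from h import *
np.set_printoptions(precision=4,suppress=True)
im=cap('side','side2.png'); cv2.imwrite('pics/side2z.png',cv2.resize(im[120:290,150:370],(770,595),interpolation=cv2.INTER_CUBIC))
s=state();print(s['tcp_pos'],s['force'],s['wrist_torque'],s['clock'])
E
```

```text
[0.4578 0.0316 0.0284] [-0.5996  0.2895 -1.1361] [ 0.0107  0.238  -0.0328] 3.8833
```

View pics/side2z.png

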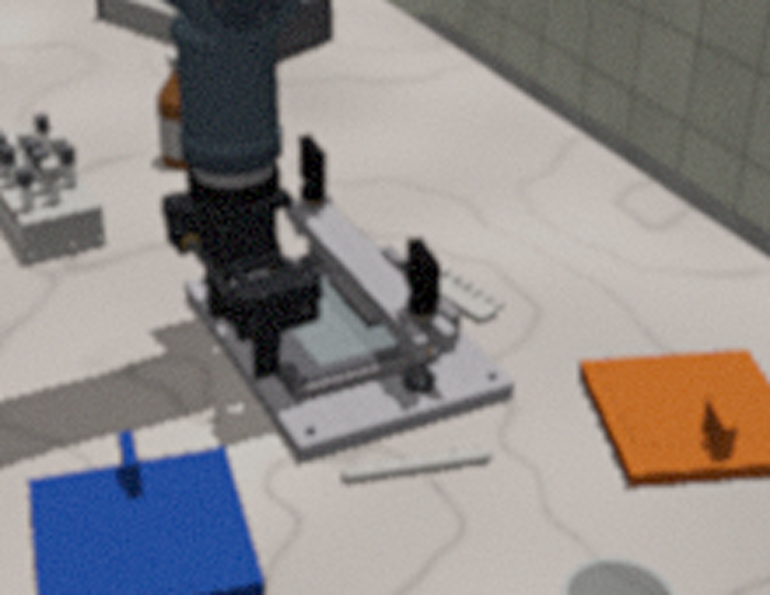

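Call:
{"fn": "apply_moves", "kwargs": {
  "steps": [
    [0, 0, 0, 0.001, 0, 0, 0],
    [0, 0, 0, 0.002, 0, 0, 0],
    [0, 0, 0, 0.003, 0, 0, 0]
  ]
}}

```text
clock: 4.13
tcp_pos: [0.4593, 0.0316, 0.0282]
eef_rot: [[-1.0, -0.007, 0.001], [-0.007, 1.0, 0.001], [-0.001, 0.001, -1.0]]
force: [-8.2, 0.6, 6.1]
grip_width: 0.0876
```

Call:
{"fn": "apply_moves", "kwargs": {
  "steps": [
    [0, 0, 0, 0.001, 0, 0, 0],
    [0, 0, 0, 0.0015, 0, 0, 0]
  ]
}}

```text
clock: 4.3
tcp_pos: [0.4593, 0.0315, 0.0281]
eef_rot: [[-1.0, -0.007, -0.002], [-0.007, 1.0, 0.001], [0.002, 0.001, -1.0]]
force: [-7.0, 0.4, 6.0]
grip_width: 0.0883
```

Call:
{"fn": "apply_moves", "kwargs": {
  "steps": [
    [0, 0, 0, 0.002, 0, 0, 0],
    [0, 0, 0, 0.003, 0, 0, 0],
    [0, 0, 0, 0.003, 0, 0, 0]
  ]
}}

```text
clock: 4.55
tcp_pos: [0.4593, 0.0315, 0.0277]
eef_rot: [[-1.0, -0.007, -0.008], [-0.007, 1.0, 0.0], [0.008, 0.001, -1.0]]
force: [-9.7, 0.6, 6.9]
grip_width: 0.0877
```

Call:
{"fn": "apply_moves", "kwargs": {
  "steps": [
    [0, 0, 0, -0.015, 0, 0, 0],
    [0, 0, 0, -0.03, 0, 0.005, 0],
    [0, 0, 0, -0.03, 0, 0.045, 0],
    [0, 0, 0, -0.03, 0, 0.085, 0],
    [0, 0, -0.125, -0.03, 0.03, 0.12, 0],
    [0, 0, -0.25, -0.03, 0.06, 0.15, 0],
    [0, 0, -0.375, -0.03, 0.09, 0.17, 0]
  ]
}}

```text
clock: 5.13
tcp_pos: [0.4314, 0.1181, 0.1978]
eef_rot: [[-0.936, 0.352, -0.002], [0.352, 0.936, 0.005], [0.004, 0.004, -1.0]]
force: [1.5, -0.1, 0.0]
grip_width: 0.088
```

```bash
python3 - <<'E'
from h import *
np.set_printoptions(precision=4,suppress=True)
im=cap('top','top3.png'); cv2.imwrite('pics/top3z.png',cv2.resize(im[140:290,170:370],(800,600),interpolation=cv2.INTER_CUBIC))
im=cap('side','side3.png'); cv2.imwrite('pics/side3z.png',cv2.resize(im[120:290,150:370],(770,595),interpolation=cv2.INTER_CUBIC))
s=state();print(s['tcp_pos'],s['force'],s['wrist_torque'],s['clock'],s['qpos'])
E
```

```text
[0.433  0.1237 0.1988] [ 1.5304 -0.0655 -0.1082] [-0.0371 -0.0225  0.0082] 5.2333 [-30.2678  14.3996  10.2822 120.1042  -4.1784  45.4667  52.6324]
```

View pics/side3z.png

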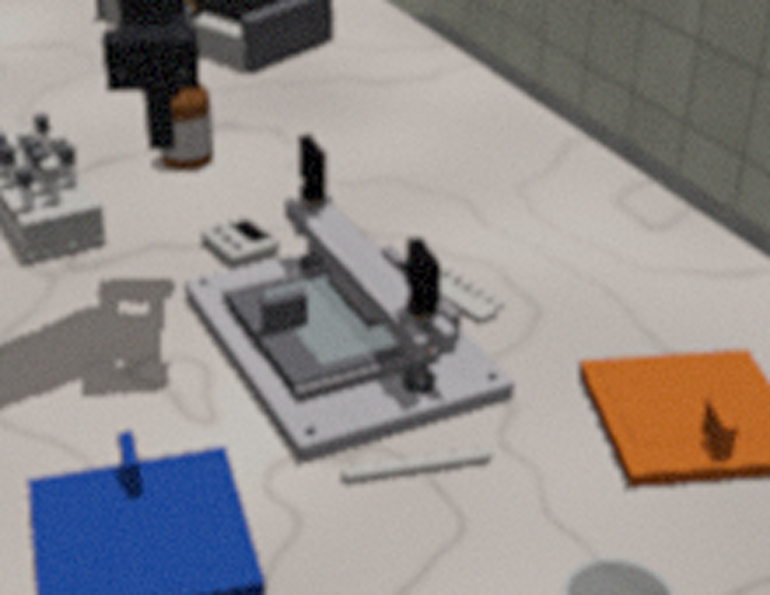

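View pics/top3z.png

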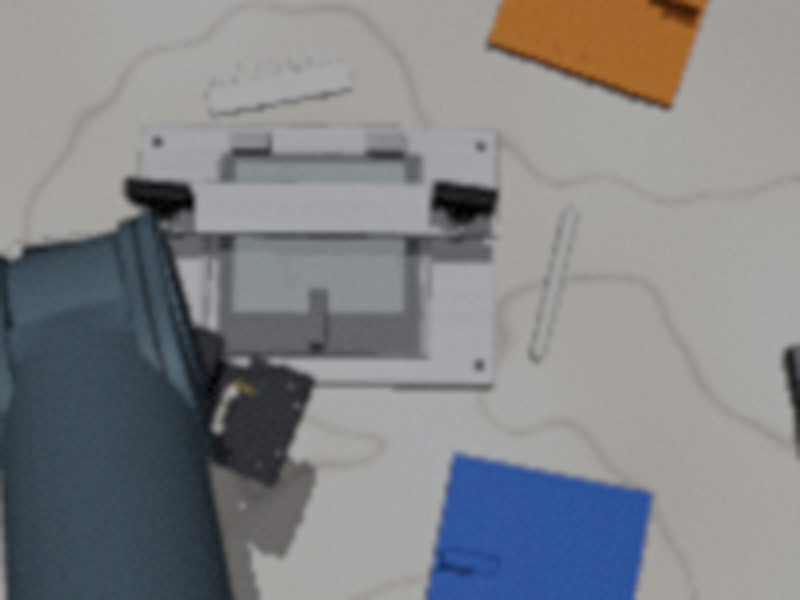

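Call:
{"fn": "apply_moves", "kwargs": {
  "steps": [
    [0, 0, -0.12, 0.02, 0.012, 0, 0],
    [0, 0, -0.24, 0.04, 0.012, 0, 0],
    [0, 0, -0.36, 0.06, 0.012, 0, 0],
    [0, 0, -0.48, 0.08, 0.012, 0, 0],
    [0, 0, -0.6, 0.1, 0.012, 0, 0],
    [0, 0, -0.72, 0.12, 0.012, 0, 0],
    [0, 0, -0.84, 0.135, 0.012, 0, 0],
    [0, 0, -0.96, 0.135, 0.012, 0, 0],
    [0, 0, -1.08, 0.135, 0.012, 0, 0],
    [0, 0, -1.2, 0.135, 0.012, 0, 0],
    [0, 0, -1.29, 0.135, 0.012, 0, 0],
    [0, 0, -1.29, 0.135, 0.012, 0, 0]
  ]
}}

```text
clock: 6.23
tcp_pos: [0.5685, 0.135, 0.1982]
eef_rot: [[0.07, 0.997, 0.01], [0.998, -0.07, -0.001], [-0.0, 0.01, -1.0]]
force: [-0.3, -0.1, 0.5]
grip_width: 0.0882
```

```bash
python3 - <<'E'
from h import *
np.set_printoptions(precision=4,suppress=True)
f=lambda u,v:(170+u/4-.375,140+v/4-.375)
for v in (182,234):
  for z in (.085,.065): print(v,z,ray('top',f(315,v),z))
f=lambda u,v:(262+u/10-.45,175+v/10-.45)
for n,u,v in [('R',170,103),('R',322,125)]: print(n,ray('top',f(u,v),.149))
s=state();print(s['tcp_pos'],s['eef_rot'],s['force'],s['wrist_torque'],s['clock'],s['qpos'])
E
```

```text
182 0.085 [0.5871 0.0313 0.085 ]
182 0.065 [0.5909 0.0321 0.065 ]
234 0.085 [0.5494 0.0306 0.085 ]
234 0.065 [0.5526 0.0313 0.065 ]
R [ 0.5768 -0.0531  0.149 ]
R [ 0.5714 -0.0944  0.149 ]
[0.5685 0.135  0.1982] [[ 0.07    0.9975  0.0103]
 [ 0.9975 -0.07   -0.0011]
 [-0.0003  0.0104 -0.9999]] [-0.3233 -0.0758  0.5268] [-0.0685  0.0864 -0.0225] 6.2333 [-38.0392  28.6625  27.1532 102.2747 -15.8064  52.2863  -8.1221]
```

Call:
{"fn": "apply_moves", "kwargs": {
  "steps": [
    [0, 0.01, 0, -0.001, 0.001, -0.04, 0],
    [0, 0.01, 0, -0.001, 0.001, -0.07, 0],
    [0, 0.01, 0, -0.001, 0.001, -0.088, 100],
    [0, 0.01, 0, -0.001, 0.001, -0.088, 150],
    [0, 0.01, 0, -0.001, 0.001, -0.088, 190],
    [0, 0.01, 0, -0.001, 0.001, -0.088, 190],
    [0, 0.01, 0, -0.001, 0.001, -0.088, 190]
  ],
  "force": 8
}}

```text
clock: 6.82
tcp_pos: [0.5689, 0.1361, 0.1119]
eef_rot: [[0.069, 0.998, 0.003], [0.998, -0.069, -0.0], [0.0, 0.003, -1.0]]
force: [0.7, -0.4, 0.3]
grip_width: 0.0567
```

```bash
python3 - <<'E'
from h import *
np.set_printoptions(precision=4,suppress=True)
im=cap('side','side4.png'); cv2.imwrite('pics/side4z.png',cv2.resize(im[110:250,170:350],(770,595),interpolation=cv2.INTER_CUBIC))
s=state();print(s['tcp_pos'],s['eef_rot'],s['force'],s['wrist_torque'],s['clock'],s['grip_width'])
E
```

```text
[0.5688 0.1362 0.1118] [[ 0.0693  0.9976  0.0033]
 [ 0.9976 -0.0693 -0.0001]
 [ 0.0001  0.0033 -1.    ]] [-0.4835  0.4977 -0.5715] [-0.0562  0.0302 -0.0039] 6.8667 0.05287451083908078
```

View pics/side4z.png

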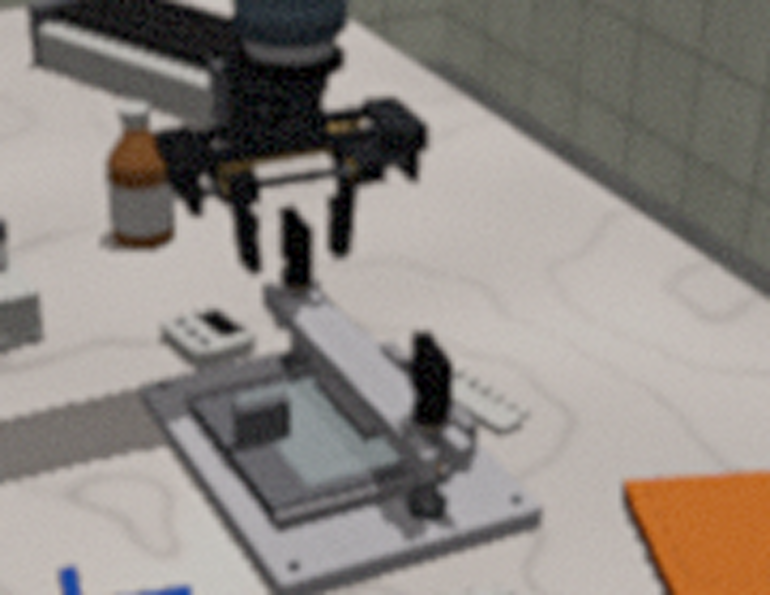

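Call:
{"fn": "apply_moves", "kwargs": {
  "steps": [
    [0, 0, 0, 0, 0, -0.001, 255],
    [0, 0, 0, 0, 0, -0.001, 255],
    [0, 0, 0, 0, 0, -0.001, 255],
    [0, 0, 0, 0, 0, -0.001, 255],
    [0, 0, 0, 0, 0, -0.001, 255],
    [0, 0, 0, 0, 0, -0.001, 255],
    [0, 0, 0, 0, 0, -0.001, 255]
  ],
  "force": 8
}}

```text
clock: 7.45
tcp_pos: [0.5699, 0.1361, 0.1111]
eef_rot: [[0.07, 0.998, 0.006], [0.998, -0.07, -0.0], [0.0, 0.006, -1.0]]
force: [3.9, -0.2, -2.7]
grip_width: 0.0141
```

```bash
cat > st.py <<'E'
from h import *
np.set_printoptions(precision=4,suppress=True)
s=state();R=s['eef_rot'];print(s['tcp_pos'],'yaw',round(float(np.arctan2(R[1,1],R[0,1])),4),'tilt',R[:2,2],'F',s['force'],'T',s['wrist_torque'],s['clock'],s['grip_width'],'q7',s['qpos'][6])
E
python3 st.py
```

```text
[0.5699 0.1361 0.1111] yaw -0.0697 tilt [ 0.0056 -0.0001] F [ 3.8643 -0.1858 -2.6567] T [-0.0904 -0.7133 -0.0786] 7.45 0.014102158383005011 q7 -4.912445275920479
```

Call:
{"fn": "apply_moves", "kwargs": {
  "steps": [
    [0, 0, 0, 0.001, 0, 0, 255],
    [0, 0, 0, 0.001, 0, 0, 255],
    [0, 0, 0, 0.001, 0, 0, 255],
    [0, 0, -0.05, 0.001, 0, -0.0002, 255],
    [0, 0, -0.1, 0.001, 0, -0.0004, 255],
    [0, 0, -0.15, 0.001, 0, -0.0006, 255],
    [0, 0, -0.2, 0.001, 0, -0.0008, 255]
  ],
  "force": 60
}}

```text
clock: 8.03
tcp_pos: [0.5702, 0.1361, 0.1103]
eef_rot: [[0.267, 0.964, 0.004], [0.964, -0.267, -0.002], [-0.0, 0.004, -1.0]]
force: [-2.4, -0.4, 3.1]
grip_width: 0.0136
```

```bash
python3 st.py
```

```text
[0.5702 0.1361 0.1103] yaw -0.2702 tilt [ 0.0041 -0.0015] F [-2.4423 -0.4082  3.0972] T [-0.1809  0.8121  0.4485] 8.0333 0.013644749378464561 q7 -14.234741271635725
```

Call:
{"fn": "apply_moves", "kwargs": {
  "steps": [
    [0, 0, -0.08, 0, 0, -0.0003, 255],
    [0, 0, -0.16, 0, 0, -0.0006, 255],
    [0, 0, -0.24, 0, 0, -0.0009, 255],
    [0, 0, -0.32, 0, 0, -0.0012, 255],
    [0, 0, -0.4, 0, 0, -0.0015, 255],
    [0, 0, -0.48, 0, 0, -0.0018, 255],
    [0, 0, -0.53, 0, 0, -0.002, 255]
  ]
}}

```text
clock: 8.62
tcp_pos: [0.5705, 0.136, 0.1083]
eef_rot: [[0.719, 0.695, 0.004], [0.695, -0.719, -0.004], [-0.0, 0.006, -1.0]]
force: [1.1, -1.3, 0.3]
grip_width: 0.0135
```

```bash
python3 st.py
```

```text
[0.5705 0.136  0.1083] yaw -0.8024 tilt [ 0.0035 -0.0043] F [ 1.0507 -1.2829  0.2944] T [-0.1473  0.0991  0.4836] 8.6167 0.013485219785525988 q7 -38.8656627948528
```

Call:
{"fn": "apply_moves", "kwargs": {
  "steps": [
    [0, 0, 0, 0, 0, 0, 120],
    [0, 0, 0, 0, 0, 0, 120],
    [0, 0, 0, 0, 0, 0.03, 120],
    [0, 0, 0.05, 0, 0, 0.06, 120],
    [0, 0, 0.17, 0, -0.04, 0.062, 120],
    [0, 0, 0.29, 0.001, -0.08, 0.062, 120],
    [0, 0, 0.41, 0.001, -0.12, 0.062, 120],
    [0, 0, 0.53, 0.001, -0.16, 0.062, 120],
    [0, 0, 0.65, 0.001, -0.2, 0.062, 120],
    [0, 0, 0.67, 0.001, -0.21, 0.062, 120],
    [0, 0, 0.67, 0.001, -0.21, 0.062, 120]
  ]
}}

```text
clock: 9.53
tcp_pos: [0.5709, -0.0794, 0.1708]
eef_rot: [[0.137, 0.991, 0.006], [0.991, -0.137, -0.003], [-0.002, 0.006, -1.0]]
force: [-0.0, 0.3, 0.3]
grip_width: 0.0467
```

```bash
python3 st.py; python3 - <<'E'
from h import *
im=cap('top','top5.png'); cv2.imwrite('pics/top5z.png',cv2.resize(im[140:290,170:370],(800,600),interpolation=cv2.INTER_CUBIC))
im=cap('side','side5.png'); cv2.imwrite('pics/side5z.png',cv2.resize(im[110:250,170:350],(770,595),interpolation=cv2.INTER_CUBIC))
E
```

```text
[ 0.5709 -0.0794  0.1708] yaw -0.1375 tilt [ 0.0061 -0.0029] F [-0.0411  0.2572  0.3066] T [-0.0711  0.0137  0.0223] 9.5333 0.04672295812451186 q7 11.86967005142451
```

View pics/side5z.png

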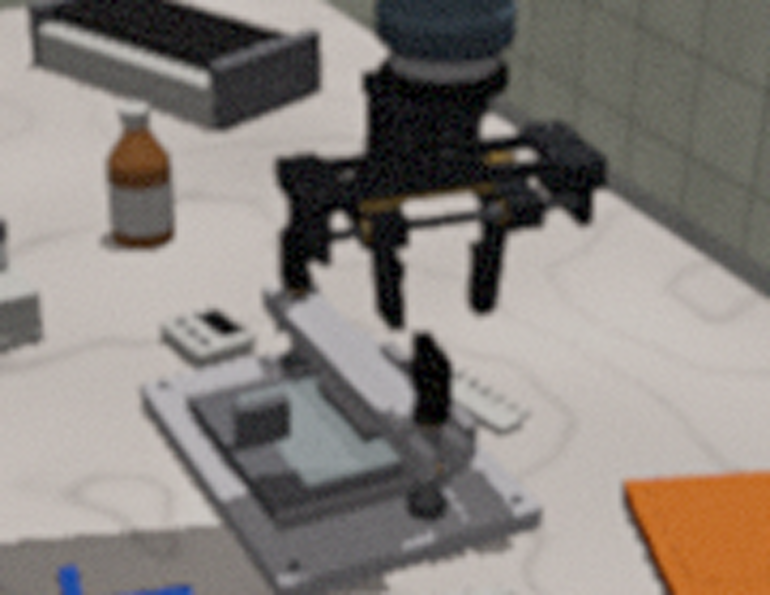

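```bash
python3 st.py
```

```text
[ 0.5715 -0.0737  0.1703] yaw -0.1331 tilt [ 0.0054 -0.0003] F [ 0.5327 -0.4833  0.4184] T [-0.0103  0.0754 -0.0415] 9.6333 0.04651066578907765 q7 11.658914848240494
```

Settled over the right knob. Descend and grip softly first.

Call:
{"fn": "apply_moves", "kwargs": {
  "steps": [
    [0, 0.005, 0, 0, 0, -0.03, 120],
    [0, 0.005, 0, 0, 0, -0.06, 120],
    [0, 0.005, 0, 0, 0, -0.06, 255],
    [0, 0.005, 0, 0, 0, -0.06, 255],
    [0, 0.005, 0, 0, 0, -0.06, 255],
    [0, 0.005, 0, 0, 0, -0.06, 255],
    [0, 0.005, 0, 0, 0, -0.06, 255]
  ],
  "force": 10
}}

```text
clock: 10.22
tcp_pos: [0.5716, -0.0731, 0.1117]
eef_rot: [[0.132, 0.991, 0.001], [0.991, -0.132, 0.0], [0.001, 0.001, -1.0]]
force: [-10.0, 0.9, 8.4]
grip_width: 0.0153
```

```bash
python3 st.py
```

```text
[ 0.5716 -0.0731  0.1117] yaw -0.1324 tilt [0.0006 0.0004] F [-9.9715  0.8893  8.4062] T [0.2925 2.3319 0.0659] 10.2167 0.015329862347149866 q7 14.068693933357977
```

Call:
{"fn": "apply_moves", "kwargs": {
  "steps": [
    [0, 0, 0, -0.0015, 0, -0.001, 255],
    [0, 0, 0, -0.0015, 0, -0.001, 255],
    [0, 0, 0, -0.0015, 0, -0.001, 255],
    [0, 0, -0.05, -0.0015, 0, -0.0012, 255],
    [0, 0, -0.13, -0.0015, 0, -0.0015, 255],
    [0, 0, -0.21, -0.0015, 0, -0.0018, 255],
    [0, 0, -0.29, -0.0015, 0, -0.0021, 255],
    [0, 0, -0.37, -0.0015, 0, -0.0024, 255],
    [0, 0, -0.45, -0.0015, 0, -0.0027, 255],
    [0, 0, -0.53, -0.0015, 0, -0.003, 255],
    [0, 0, -0.61, -0.0015, 0, -0.0033, 255]
  ],
  "force": 60
}}

```text
clock: 11.13
tcp_pos: [0.5713, -0.0734, 0.1093]
eef_rot: [[0.678, 0.735, 0.003], [0.735, -0.678, -0.001], [0.002, 0.003, -1.0]]
force: [1.4, -0.4, 3.4]
grip_width: 0.0137
```

```bash
python3 st.py
```

```text
[ 0.5713 -0.0734  0.1093] yaw -0.745 tilt [ 0.0032 -0.0006] F [ 1.4241 -0.4032  3.3735] T [-0.1969  0.085   0.4781] 11.1333 0.013657195455927553 q7 -14.053855357923611
```

Call:
{"fn": "apply_moves", "kwargs": {
  "steps": [
    [0, 0, -0.08, 0, 0, -0.0003, 255],
    [0, 0, -0.16, 0, 0, -0.0006, 255],
    [0, 0, -0.24, 0, 0, -0.0009, 255],
    [0, 0, -0.32, 0, 0, -0.0012, 255],
    [0, 0, -0.4, 0, 0, -0.0015, 255],
    [0, 0, -0.48, 0, 0, -0.0018, 255],
    [0, 0, -0.56, 0, 0, -0.0021, 255]
  ]
}}

```text
clock: 11.72
tcp_pos: [0.5717, -0.0742, 0.1073]
eef_rot: [[0.966, 0.26, 0.003], [0.26, -0.966, -0.004], [0.002, 0.005, -1.0]]
force: [1.5, -3.0, -4.6]
grip_width: 0.0136
```

```bash
python3 st.py
```

```text
[ 0.5717 -0.0742  0.1073] yaw -1.3077 tilt [ 0.0032 -0.0039] F [ 1.4732 -3.0245 -4.5932] T [-0.5716 -0.0767  0.5519] 11.7167 0.013576825394752273 q7 -40.084436789444
```

```bash
cat > avg.py <<'E'
from h import *
import sys
np.set_printoptions(precision=3,suppress=True)
L=[]
for i in range(int(sys.argv[1])):
    s=state();L.append(s['wrist_torque'][2]);eyes.capture('top')
print(np.array(L),np.mean(L))
E
python3 avg.py 5; python3 st.py
```

```text
[0.552 0.387 0.218 0.209 0.204] 0.31398132130957285
[ 0.5717 -0.0741  0.1073] yaw -1.3031 tilt [ 0.0034 -0.0035] F [ 2.4652 -4.065  -6.1307] T [-0.8165 -0.3902  0.2071] 11.9667 0.013581341945035557 q7 -39.8383209269858
```

Call:
{"fn": "apply_moves", "kwargs": {
  "steps": [
    [0, 0, 0, 0, 0, 0, 120],
    [0, 0, 0, 0, 0, 0, 120],
    [0, 0, 0, 0, 0, 0.03, 120],
    [0, 0, 0, 0, 0, 0.058, 120],
    [0, 0, 0.1, 0, 0.04, 0.062, 120],
    [0, 0, 0.2, -0.001, 0.08, 0.062, 120],
    [0, 0, 0.3, -0.001, 0.12, 0.062, 120],
    [0, 0, 0.4, -0.001, 0.16, 0.062, 120],
    [0, 0, 0.47, -0.001, 0.19, 0.062, 120],
    [0, 0, 0.5, -0.001, 0.205, 0.06, 120],
    [0, 0, 0.5, -0.001, 0.21, 0.05, 120],
    [0, 0, 0.5, -0.001, 0.21, 0.04, 120]
  ]
}}

```text
clock: 12.97
tcp_pos: [0.5708, 0.1364, 0.1467]
eef_rot: [[0.72, 0.694, 0.005], [0.694, -0.72, -0.001], [0.003, 0.004, -1.0]]
force: [0.0, -0.3, -1.8]
grip_width: 0.0468
```

```bash
python3 st.py
```

```text
[0.5708 0.1364 0.1467] yaw -0.8032 tilt [ 0.0051 -0.001 ] F [ 0.0287 -0.2587 -1.7925] T [-0.0294  0.1415 -0.0039] 12.9667 0.04682067022952258 q7 -38.85314801319113
```

Call:
{"fn": "apply_moves", "kwargs": {
  "steps": [
    [0, 0.005, 0, -0.0003, -0.0004, -0.025, 120],
    [0, 0.005, 0, -0.0003, -0.0004, -0.038, 180],
    [0, 0.005, 0, -0.0003, -0.0004, -0.038, 255],
    [0, 0.005, 0, -0.0003, -0.0004, -0.038, 255],
    [0, 0.005, 0, -0.0003, -0.0004, -0.038, 255],
    [0, 0.005, 0, -0.0003, -0.0004, -0.038, 255]
  ],
  "force": 15
}}

```text
clock: 13.47
tcp_pos: [0.5712, 0.1353, 0.1097]
eef_rot: [[0.721, 0.693, 0.002], [0.693, -0.721, -0.001], [0.001, 0.002, -1.0]]
force: [-2.0, 2.5, 0.5]
grip_width: 0.0156
```

```bash
python3 st.py
```

```text
[0.5712 0.1353 0.1097] yaw -0.8046 tilt [ 0.0015 -0.0007] F [-2.0107  2.4594  0.4682] T [0.4402 0.7849 0.0266] 13.4667 0.015574576083509097 q7 -37.008304453306025
```

Well centred. Grip firmly and turn left, slowing for a baseline torque.

Call:
{"fn": "apply_moves", "kwargs": {
  "steps": [
    [0, 0, 0, -0.0005, 0.0005, -0.001, 255],
    [0, 0, 0, -0.0005, 0.0005, -0.001, 255],
    [0, 0, -0.04, -0.0005, 0.0005, -0.0012, 255],
    [0, 0, -0.12, -0.0005, 0.0005, -0.0015, 255],
    [0, 0, -0.2, -0.0005, 0.0005, -0.0018, 255],
    [0, 0, -0.24, -0.0005, 0.0005, -0.002, 255],
    [0, 0, -0.28, -0.0005, 0.0005, -0.0021, 255],
    [0, 0, -0.32, -0.0005, 0.0005, -0.0023, 255]
  ],
  "force": 60
}}

```text
clock: 14.13
tcp_pos: [0.5709, 0.1357, 0.1084]
eef_rot: [[0.902, 0.431, 0.002], [0.431, -0.902, -0.001], [0.001, 0.002, -1.0]]
force: [-3.0, -1.0, 7.1]
grip_width: 0.0134
```

```bash
python3 st.py
```

```text
[0.5709 0.1357 0.1084] yaw -1.1253 tilt [ 0.0018 -0.0011] F [-2.9974 -0.9655  7.0779] T [-0.2746  0.8455  0.5057] 14.1333 0.013425870696643735 q7 -51.89989859759715
```

Call:
{"fn": "apply_moves", "kwargs": {
  "steps": [
    [0, 0, -0.04, 0, 0, -0.0002, 255],
    [0, 0, -0.08, 0, 0, -0.0003, 255]
  ]
}}

```text
clock: 14.3
tcp_pos: [0.5708, 0.1356, 0.1082]
eef_rot: [[0.934, 0.357, 0.002], [0.357, -0.934, -0.002], [0.001, 0.002, -1.0]]
force: [-0.5, -0.8, -2.5]
grip_width: 0.0134
```

```bash
python3 st.py
```

```text
[0.5708 0.1356 0.1082] yaw -1.2058 tilt [ 0.002  -0.0018] F [-0.501  -0.7704 -2.4875] T [-0.2794  0.2826  0.4455] 14.3 0.013421025685238341 q7 -55.68897461037512
```

Call:
{"fn": "apply_moves", "kwargs": {
  "steps": [
    [0, 0, -0.04, 0, 0, -0.0002, 255],
    [0, 0, -0.08, 0, 0, -0.0003, 255]
  ]
}}

```text
clock: 14.47
tcp_pos: [0.5708, 0.1355, 0.1079]
eef_rot: [[0.96, 0.281, 0.002], [0.281, -0.96, -0.003], [0.001, 0.003, -1.0]]
force: [0.1, -1.0, -3.8]
grip_width: 0.0135
```

```bash
python3 st.py
```

```text
[0.5708 0.1355 0.1079] yaw -1.2864 tilt [ 0.0023 -0.0027] F [ 0.0518 -0.9649 -3.8287] T [-0.2305  0.0715  0.514 ] 14.4667 0.01346958850871223 q7 -59.4733588212962
```

Call:
{"fn": "apply_moves", "kwargs": {
  "steps": [
    [0, 0, -0.04, 0, 0, -0.0003, 255],
    [0, 0, -0.08, 0, 0, -0.0006, 255]
  ]
}}

```text
clock: 14.63
tcp_pos: [0.5709, 0.1355, 0.1076]
eef_rot: [[0.979, 0.202, 0.002], [0.202, -0.979, -0.003], [0.002, 0.004, -1.0]]
force: [-2.1, -0.8, 0.5]
grip_width: 0.0136
```

```bash
python3 st.py
```

```text
[0.5709 0.1355 0.1076] yaw -1.3669 tilt [ 0.0025 -0.0033] F [-2.0828 -0.7846  0.4622] T [-0.1197  0.3773  0.5531] 14.6333 0.013564240868037048 q7 -63.24615039497477
```

Call:
{"fn": "apply_moves", "kwargs": {
  "steps": [
    [0, 0, -0.04, 0, 0, -0.0003, 255],
    [0, 0, -0.08, 0, 0, -0.0006, 255]
  ]
}}

```text
clock: 14.8
tcp_pos: [0.5709, 0.1355, 0.1073]
eef_rot: [[0.992, 0.123, 0.003], [0.123, -0.992, -0.004], [0.002, 0.004, -1.0]]
force: [-1.5, -0.1, 1.2]
grip_width: 0.0138
```

```bash
python3 st.py
```

```text
[0.5709 0.1355 0.1073] yaw -1.4476 tilt [ 0.0026 -0.004 ] F [-1.4817 -0.0891  1.2385] T [-0.1746  0.4015  0.4972] 14.8 0.01377763765357727 q7 -67.04003705131315
```

Call:
{"fn": "apply_moves", "kwargs": {
  "steps": [
    [0, 0, -0.04, 0, 0, -0.0003, 255],
    [0, 0, -0.08, 0, 0, -0.0006, 255]
  ]
}}

```text
clock: 14.97
tcp_pos: [0.5709, 0.1354, 0.107]
eef_rot: [[0.999, 0.043, 0.003], [0.043, -0.999, -0.005], [0.002, 0.005, -1.0]]
force: [-0.5, -1.8, 1.3]
grip_width: 0.0133
```

```bash
python3 st.py
```

```text
[0.5709 0.1354 0.107 ] yaw -1.5281 tilt [ 0.0025 -0.0046] F [-0.5044 -1.8173  1.2649] T [-0.2239  0.4726  0.4671] 14.9667 0.013342198392433306 q7 -70.8374331090598
```

Call:
{"fn": "apply_moves", "kwargs": {
  "steps": [
    [0, 0, -0.04, 0, 0, -0.0003, 255],
    [0, 0, -0.08, 0, 0, -0.0006, 255]
  ]
}}

```text
clock: 15.13
tcp_pos: [0.5709, 0.1353, 0.1067]
eef_rot: [[0.999, -0.038, 0.002], [-0.038, -0.999, -0.005], [0.003, 0.005, -1.0]]
force: [-1.6, -1.0, 0.7]
grip_width: 0.0136
```

```bash
python3 st.py
```

```text
[0.5709 0.1353 0.1067] yaw -1.6087 tilt [ 0.0024 -0.0052] F [-1.6453 -0.9973  0.7204] T [-0.1055  0.4433  0.4771] 15.1333 0.013645279180513545 q7 -74.64633893598754
```

Call:
{"fn": "apply_moves", "kwargs": {
  "steps": [
    [0, 0, 0, 0, 0, 0, 120],
    [0, 0, 0, 0, 0, 0, 120],
    [0, 0, 0, 0, 0, 0.03, 120],
    [0, 0, 0, 0, 0, 0.058, 120],
    [0.005, 0, 0.06, 0, -0.04, 0.062, 120],
    [0.005, 0, 0.12, 0, -0.08, 0.062, 120],
    [0.005, 0, 0.18, 0, -0.12, 0.062, 120],
    [0.005, 0, 0.24, 0.0005, -0.16, 0.062, 120],
    [0.005, 0, 0.29, 0.0005, -0.19, 0.062, 120],
    [0.005, 0, 0.305, 0.0005, -0.205, 0.06, 120],
    [0.005, 0, 0.305, 0.0005, -0.2095, 0.05, 120],
    [0.005, 0, 0.305, 0.0005, -0.2095, 0.04, 120]
  ]
}}

```text
clock: 16.13
tcp_pos: [0.5718, -0.0753, 0.1465]
eef_rot: [[0.965, 0.262, 0.005], [0.262, -0.965, 0.001], [0.005, 0.0, -1.0]]
force: [-0.6, 0.5, 0.6]
grip_width: 0.0467
```

```bash
python3 st.py
```

```text
[ 0.5718 -0.0753  0.1465] yaw -1.3061 tilt [0.0048 0.0008] F [-0.5677  0.5259  0.5755] T [-0.0387  0.14    0.005 ] 16.1333 0.046731942835901354 q7 -41.639793544290086
```

Call:
{"fn": "apply_moves", "kwargs": {
  "steps": [
    [0, 0.005, 0, 0, 0.0008, -0.025, 120],
    [0, 0.005, 0, 0, 0.0008, -0.04, 180],
    [0, 0.005, 0, 0, 0.0008, -0.04, 255],
    [0, 0.005, 0, 0, 0.0008, -0.04, 255],
    [0, 0.005, 0, 0, 0.0008, -0.04, 255],
    [0, 0.005, 0, 0, 0.0008, -0.04, 255]
  ],
  "force": 15
}}

```text
clock: 16.63
tcp_pos: [0.5726, -0.074, 0.1073]
eef_rot: [[0.965, 0.262, 0.001], [0.262, -0.965, 0.001], [0.002, -0.0, -1.0]]
force: [-0.9, -0.3, 1.1]
grip_width: 0.0154
```

```bash
python3 st.py
```

```text
[ 0.5726 -0.074   0.1073] yaw -1.3053 tilt [0.0014 0.0008] F [-0.9133 -0.3484  1.1413] T [ 0.0383  0.2159 -0.006 ] 16.6333 0.01535718828056808 q7 -39.68472367285916
```

Call:
{"fn": "apply_moves", "kwargs": {
  "steps": [
    [0, 0, 0, -0.001, 0, -0.0005, 255],
    [0, 0, 0, -0.001, 0, -0.0005, 255],
    [0, 0, -0.04, -0.001, 0, -0.0007, 255],
    [0, 0, -0.08, -0.001, 0, -0.0009, 255],
    [0, 0, -0.12, -0.001, 0, -0.001, 255]
  ],
  "force": 60
}}

```text
clock: 17.05
tcp_pos: [0.5725, -0.0742, 0.107]
eef_rot: [[0.99, 0.144, 0.004], [0.144, -0.99, -0.0], [0.004, 0.001, -1.0]]
force: [2.9, -1.5, -2.3]
grip_width: 0.0135
```

```bash
python3 st.py
```

```text
[ 0.5725 -0.0742  0.107 ] yaw -1.4259 tilt [ 0.0036 -0.0002] F [ 2.867  -1.5244 -2.253 ] T [-0.4219 -0.3143  0.4979] 17.05 0.013455036470149347 q7 -45.258203292278885
```

Call:
{"fn": "apply_moves", "kwargs": {
  "steps": [
    [0, 0, -0.04, 0, 0, -0.0002, 255],
    [0, 0, -0.08, 0, 0, -0.0004, 255]
  ]
}}

```text
clock: 17.22
tcp_pos: [0.5726, -0.0744, 0.1067]
eef_rot: [[0.998, 0.064, 0.004], [0.064, -0.998, -0.001], [0.004, 0.002, -1.0]]
force: [1.1, -2.2, -4.7]
grip_width: 0.0133
```

```bash
python3 st.py
```

```text
[ 0.5726 -0.0744  0.1067] yaw -1.5065 tilt [ 0.0038 -0.0013] F [ 1.0822 -2.2113 -4.699 ] T [-0.4154 -0.0618  0.5169] 17.2167 0.013294998443706295 q7 -49.04426531096551
```

Call:
{"fn": "apply_moves", "kwargs": {
  "steps": [
    [0, 0, -0.04, 0, 0, -0.0002, 255],
    [0, 0, -0.08, 0, 0, -0.0004, 255]
  ]
}}

```text
clock: 17.38
tcp_pos: [0.5726, -0.0746, 0.1064]
eef_rot: [[1.0, -0.017, 0.004], [-0.017, -1.0, -0.002], [0.004, 0.002, -1.0]]
force: [1.6, -1.8, -4.5]
grip_width: 0.0136
```

```bash
python3 st.py
```

```text
[ 0.5726 -0.0746  0.1064] yaw -1.5874 tilt [ 0.0038 -0.0023] F [ 1.6453 -1.7693 -4.5131] T [-0.4676 -0.0648  0.5187] 17.3833 0.013599046828652255 q7 -52.83928012352083
```

Call:
{"fn": "apply_moves", "kwargs": {
  "steps": [
    [0, 0, -0.04, 0, 0, -0.0002, 255],
    [0, 0, -0.08, 0, 0, -0.0004, 255]
  ]
}}

```text
clock: 17.55
tcp_pos: [0.5725, -0.0748, 0.1061]
eef_rot: [[0.995, -0.097, 0.004], [-0.097, -0.995, -0.003], [0.004, 0.003, -1.0]]
force: [0.3, -2.4, -4.7]
grip_width: 0.0139
```

```bash
python3 st.py
```

```text
[ 0.5725 -0.0748  0.1061] yaw -1.6681 tilt [ 0.0036 -0.0033] F [ 0.2831 -2.4081 -4.6512] T [-0.4228 -0.0696  0.5693] 17.55 0.013939325162188928 q7 -56.64709027759843
```

Call:
{"fn": "apply_moves", "kwargs": {
  "steps": [
    [0, 0, -0.04, 0, 0, -0.0002, 255],
    [0, 0, -0.08, 0, 0, -0.0004, 255]
  ]
}}

```text
clock: 17.72
tcp_pos: [0.5726, -0.075, 0.1058]
eef_rot: [[0.984, -0.177, 0.004], [-0.177, -0.984, -0.004], [0.004, 0.004, -1.0]]
force: [0.6, -3.2, -3.8]
grip_width: 0.0135
```

```bash
python3 st.py
```

```text
[ 0.5726 -0.075   0.1058] yaw -1.7488 tilt [ 0.0035 -0.0044] F [ 0.6161 -3.2153 -3.7792] T [-0.4094 -0.0266  0.5245] 17.7167 0.013481943295586699 q7 -60.46833630244019
```

Call:
{"fn": "apply_moves", "kwargs": {
  "steps": [
    [0, 0, -0.04, 0, 0, -0.0002, 255],
    [0, 0, -0.08, 0, 0, -0.0004, 255]
  ]
}}

```text
clock: 17.88
tcp_pos: [0.5725, -0.0752, 0.1055]
eef_rot: [[0.967, -0.256, 0.003], [-0.256, -0.967, -0.005], [0.004, 0.004, -1.0]]
force: [0.7, -1.8, -3.5]
grip_width: 0.0135
```

```bash
python3 st.py
```

```text
[ 0.5725 -0.0752  0.1055] yaw -1.8296 tilt [ 0.0031 -0.0054] F [ 0.7105 -1.7643 -3.5318] T [-0.3645 -0.0373  0.61  ] 17.8833 0.013539942322698697 q7 -64.30256628374228
```

Call:
{"fn": "apply_moves", "kwargs": {
  "steps": [
    [0, 0, -0.04, 0, 0, -0.0002, 255],
    [0, 0, -0.08, 0, 0, -0.0004, 255]
  ]
}}

```text
clock: 18.05
tcp_pos: [0.5725, -0.0754, 0.1052]
eef_rot: [[0.943, -0.333, 0.003], [-0.333, -0.943, -0.006], [0.005, 0.005, -1.0]]
force: [0.9, -2.1, -4.4]
grip_width: 0.0134
```

```bash
python3 st.py
```

```text
[ 0.5725 -0.0754  0.1052] yaw -1.9104 tilt [ 0.0027 -0.0062] F [ 0.8608 -2.0978 -4.3814] T [-0.37   -0.0444  0.554 ] 18.05 0.013356027963196081 q7 -68.14819177592938
```

Call:
{"fn": "apply_moves", "kwargs": {
  "steps": [
    [0, 0, 0, 0, 0, 0, 120],
    [0, 0, 0, 0, 0, 0, 120],
    [0, 0, 0, 0, 0, 0.03, 120],
    [0, 0, 0, 0, 0, 0.058, 120],
    [0.006, 0.003, 0.06, 0, 0.04, 0.062, 120],
    [0.006, 0.003, 0.12, 0, 0.08, 0.062, 120],
    [0.006, 0.003, 0.18, -0.001, 0.12, 0.062, 120],
    [0.006, 0.003, 0.24, -0.001, 0.16, 0.062, 120],
    [0.006, 0.003, 0.29, -0.0015, 0.19, 0.062, 120],
    [0.006, 0.003, 0.304, -0.0015, 0.206, 0.06, 120],
    [0.006, 0.003, 0.304, -0.0015, 0.211, 0.05, 120],
    [0.006, 0.003, 0.304, -0.0015, 0.211, 0.04, 120]
  ]
}}

```text
clock: 19.05
tcp_pos: [0.5712, 0.1361, 0.1447]
eef_rot: [[0.999, -0.035, 0.001], [-0.035, -0.999, 0.001], [0.001, -0.001, -1.0]]
force: [-0.8, -0.2, -0.1]
grip_width: 0.0468
```

```bash
python3 st.py
```

```text
[0.5712 0.1361 0.1447] yaw -1.6056 tilt [0.0013 0.0006] F [-0.7674 -0.2382 -0.0792] T [-0.0347  0.1886 -0.0044] 19.05 0.046779156308845646 q7 -75.81508857863004
```

Call:
{"fn": "apply_moves", "kwargs": {
  "steps": [
    [0, 0, 0, 0, -0.0007, -0.025, 120],
    [0, 0, 0, 0, -0.0007, -0.0395, 180],
    [0, 0, 0, 0, -0.0007, -0.0395, 255],
    [0, 0, 0, 0, -0.0007, -0.0395, 255],
    [0, 0, 0, 0, -0.0007, -0.0395, 255],
    [0, 0, 0, 0, -0.0007, -0.0395, 255],
    [0, 0, 0, 0, -0.0007, -0.0395, 255]
  ],
  "force": 20
}}

```text
clock: 19.63
tcp_pos: [0.572, 0.1353, 0.1062]
eef_rot: [[0.999, -0.035, 0.003], [-0.035, -0.999, 0.001], [0.003, -0.001, -1.0]]
force: [-0.1, -0.1, 1.3]
grip_width: 0.014
```

```bash
python3 st.py
```

```text
[0.572  0.1353 0.1062] yaw -1.6055 tilt [0.003  0.0009] F [-0.1112 -0.0868  1.2895] T [-0.0859  0.1284  0.2033] 19.6333 0.01403778181012619 q7 -73.66763365972703
```

Call:
{"fn": "apply_moves", "kwargs": {
  "steps": [
    [0, 0, 0, 0, 0, 0, 255],
    [0, 0, 0, 0, 0, 0, 255],
    [0, 0, -0.03, 0, 0, -0.0001, 255],
    [0, 0, -0.06, 0, 0, -0.0002, 255]
  ],
  "force": 60
}}

```text
clock: 19.97
tcp_pos: [0.5719, 0.1351, 0.1061]
eef_rot: [[0.995, -0.097, 0.003], [-0.097, -0.995, 0.0], [0.003, -0.001, -1.0]]
force: [0.7, -0.5, -2.5]
grip_width: 0.0136
```

```bash
python3 st.py
```

```text
[0.5719 0.1351 0.1061] yaw -1.6678 tilt [0.0031 0.0004] F [ 0.6778 -0.5275 -2.5194] T [-0.3171  0.0671  0.496 ] 19.9667 0.013601119314164025 q7 -76.63534377527996
```

Call:
{"fn": "apply_moves", "kwargs": {
  "steps": [
    [0, 0, -0.03, 0, 0, -0.0001, 255]
  ]
}}

```text
clock: 20.05
tcp_pos: [0.5719, 0.1351, 0.106]
eef_rot: [[0.992, -0.129, 0.003], [-0.129, -0.992, 0.0], [0.003, -0.0, -1.0]]
force: [1.0, -0.1, -3.6]
grip_width: 0.0136
```

```bash
python3 st.py
```

```text
[0.5719 0.1351 0.106 ] yaw -1.7004 tilt [0.0031 0.0001] F [ 1.0276 -0.0921 -3.6004] T [-0.2387 -0.0224  0.5312] 20.05 0.013613420717683468 q7 -78.18906189052105
```

Call:
{"fn": "apply_moves", "kwargs": {
  "steps": [
    [0, 0, -0.03, 0, 0, -0.0001, 255]
  ]
}}

```text
clock: 20.13
tcp_pos: [0.5719, 0.135, 0.1059]
eef_rot: [[0.987, -0.162, 0.003], [-0.162, -0.987, -0.0], [0.003, -0.0, -1.0]]
force: [0.6, -1.1, -3.7]
grip_width: 0.0136
```

```bash
python3 st.py
```

```text
[0.5719 0.135  0.1059] yaw -1.7331 tilt [ 0.0032 -0.0004] F [ 0.5781 -1.0972 -3.7498] T [-0.2342  0.0282  0.5805] 20.1333 0.013561449144975058 q7 -79.75627593458142
```

Call:
{"fn": "apply_moves", "kwargs": {
  "steps": [
    [0, 0, -0.03, 0, 0, -0.0001, 255]
  ]
}}

```text
clock: 20.22
tcp_pos: [0.5719, 0.135, 0.1057]
eef_rot: [[0.981, -0.194, 0.003], [-0.194, -0.981, -0.001], [0.003, 0.0, -1.0]]
force: [1.5, -1.1, -3.2]
grip_width: 0.0137
```

```bash
python3 st.py
```

```text
[0.5719 0.135  0.1057] yaw -1.7659 tilt [ 0.0032 -0.0009] F [ 1.5018 -1.1492 -3.1682] T [-0.2326  0.0948  0.5763] 20.2167 0.01374968216092139 q7 -81.33206432368841
```

Call:
{"fn": "apply_moves", "kwargs": {
  "steps": [
    [0, 0, -0.03, 0, 0, -0.0001, 255]
  ]
}}

```text
clock: 20.3
tcp_pos: [0.5719, 0.1349, 0.1056]
eef_rot: [[0.974, -0.226, 0.003], [-0.226, -0.974, -0.001], [0.003, 0.001, -1.0]]
force: [0.6, -1.6, -2.7]
grip_width: 0.0138
```

```bash
python3 st.py
```

```text
[0.5719 0.1349 0.1056] yaw -1.7986 tilt [ 0.0031 -0.0014] F [ 0.6029 -1.605  -2.7059] T [-0.2552  0.0445  0.5461] 20.3 0.013796033848012037 q7 -82.90821191015263
```

Call:
{"fn": "apply_moves", "kwargs": {
  "steps": [
    [0, 0, -0.03, 0, 0, -0.0001, 255]
  ]
}}

```text
clock: 20.38
tcp_pos: [0.5719, 0.1349, 0.1055]
eef_rot: [[0.966, -0.258, 0.003], [-0.258, -0.966, -0.002], [0.003, 0.001, -1.0]]
force: [0.9, -1.1, -3.6]
grip_width: 0.0135
```

```bash
python3 st.py
```

```text
[0.5719 0.1349 0.1055] yaw -1.8315 tilt [ 0.0031 -0.0019] F [ 0.8825 -1.1433 -3.5624] T [-0.2262  0.0587  0.5757] 20.3833 0.01351698055582673 q7 -84.49077428532021
```

Call:
{"fn": "apply_moves", "kwargs": {
  "steps": [
    [0, 0, -0.03, 0, 0, -0.0001, 255]
  ]
}}

```text
clock: 20.47
tcp_pos: [0.5719, 0.1348, 0.1054]
eef_rot: [[0.957, -0.289, 0.003], [-0.289, -0.957, -0.003], [0.004, 0.002, -1.0]]
force: [1.9, -1.4, -3.4]
grip_width: 0.0135
```

```bash
python3 st.py
```

```text
[0.5719 0.1348 0.1054] yaw -1.8642 tilt [ 0.0029 -0.0026] F [ 1.8626 -1.4442 -3.3963] T [-0.2295  0.0186  0.5849] 20.4667 0.013480509108465688 q7 -86.07033837511162
```

Call:
{"fn": "apply_moves", "kwargs": {
  "steps": [
    [0, 0, 0, 0, 0, 0, 120],
    [0, 0, 0, 0, 0, 0, 120],
    [0, 0, 0, 0, 0, 0.03, 120],
    [0, 0, 0, 0, 0, 0.058, 120],
    [0.002, 0.003, -0.02, 0, -0.04, 0.062, 120],
    [0.002, 0.003, -0.042, 0, -0.08, 0.062, 120],
    [0.002, 0.003, -0.042, 0.001, -0.12, 0.062, 120],
    [0.002, 0.003, -0.042, 0.001, -0.16, 0.062, 120],
    [0.002, 0.003, -0.042, 0.001, -0.19, 0.062, 120],
    [0.002, 0.003, -0.042, 0.001, -0.205, 0.06, 120],
    [0.002, 0.003, -0.042, 0.001, -0.2095, 0.05, 120],
    [0.002, 0.003, -0.042, 0.001, -0.2095, 0.04, 120]
  ]
}}

```text
clock: 21.47
tcp_pos: [0.5732, -0.0757, 0.1452]
eef_rot: [[0.943, -0.331, 0.001], [-0.331, -0.943, -0.0], [0.001, -0.0, -1.0]]
force: [-1.2, 1.1, -0.0]
grip_width: 0.0468
```

```bash
python3 st.py
```

```text
[ 0.5732 -0.0757  0.1452] yaw -1.9086 tilt [ 0.0013 -0.0003] F [-1.2218  1.085  -0.0363] T [ 0.0612  0.1776 -0.0162] 21.4667 0.04679694914861876 q7 -70.11880361242858
```

Call:
{"fn": "apply_moves", "kwargs": {
  "steps": [
    [0, 0, 0, -0.0007, 0.0005, -0.025, 120],
    [0, 0, 0, -0.0007, 0.0005, -0.041, 180],
    [0, 0, 0, -0.0007, 0.0005, -0.041, 255],
    [0, 0, 0, -0.0007, 0.0005, -0.041, 255],
    [0, 0, 0, -0.0007, 0.0005, -0.041, 255],
    [0, 0, 0, -0.0007, 0.0005, -0.041, 255],
    [0, 0, 0, -0.0007, 0.0005, -0.041, 255]
  ],
  "force": 20
}}

```text
clock: 22.05
tcp_pos: [0.5729, -0.0755, 0.1051]
eef_rot: [[0.944, -0.331, 0.003], [-0.331, -0.944, -0.001], [0.003, 0.0, -1.0]]
force: [0.3, -0.9, 0.8]
grip_width: 0.0138
```

```bash
python3 st.py
```

```text
[ 0.5729 -0.0755  0.1051] yaw -1.9081 tilt [ 0.0027 -0.001 ] F [ 0.3205 -0.8537  0.7948] T [-0.3794  0.2234  0.1838] 22.05 0.01384264115280148 q7 -67.88395748351087
```

Call:
{"fn": "apply_moves", "kwargs": {
  "steps": [
    [0, 0, 0, 0, 0, 0, 255],
    [0, 0, 0, 0, 0, 0, 255],
    [0, 0, -0.03, 0, 0, -0.0001, 255],
    [0, 0, -0.06, 0, 0, -0.0002, 255]
  ],
  "force": 60
}}

```text
clock: 22.38
tcp_pos: [0.5729, -0.0756, 0.1049]
eef_rot: [[0.921, -0.389, 0.003], [-0.389, -0.921, -0.001], [0.003, 0.0, -1.0]]
force: [0.1, -1.8, -3.1]
grip_width: 0.0137
```

```bash
python3 st.py
```

```text
[ 0.5729 -0.0756  0.1049] yaw -1.9704 tilt [ 0.0025 -0.0014] F [ 0.0788 -1.814  -3.0824] T [-0.3953  0.1852  0.5663] 22.3833 0.013674992792675185 q7 -70.86269631224582
```

Call:
{"fn": "apply_moves", "kwargs": {
  "steps": [
    [0, 0, -0.03, 0, 0, -0.0001, 255]
  ]
}}

```text
clock: 22.47
tcp_pos: [0.5728, -0.0757, 0.1048]
eef_rot: [[0.908, -0.419, 0.002], [-0.419, -0.908, -0.002], [0.003, 0.001, -1.0]]
force: [-0.5, -1.5, -3.5]
grip_width: 0.0135
```

```bash
python3 st.py
```

```text
[ 0.5728 -0.0757  0.1048] yaw -2.0033 tilt [ 0.0024 -0.0017] F [-0.4684 -1.5451 -3.5102] T [-0.3098  0.077   0.6186] 22.4667 0.013525303773931909 q7 -72.42221783470123
```

Call:
{"fn": "apply_moves", "kwargs": {
  "steps": [
    [0, 0, -0.03, 0, 0, -0.0001, 255]
  ]
}}

```text
clock: 22.55
tcp_pos: [0.5728, -0.0758, 0.1047]
eef_rot: [[0.894, -0.449, 0.002], [-0.449, -0.894, -0.002], [0.003, 0.001, -1.0]]
force: [-0.5, -1.3, -3.6]
grip_width: 0.0136
```

```bash
python3 st.py
```

```text
[ 0.5728 -0.0758  0.1047] yaw -2.036 tilt [ 0.0022 -0.0021] F [-0.4799 -1.2842 -3.6275] T [-0.3138  0.1236  0.5582] 22.55 0.013640622771490104 q7 -73.99669027198254
```

Call:
{"fn": "apply_moves", "kwargs": {
  "steps": [
    [0, 0, -0.03, 0, 0, -0.0001, 255]
  ]
}}

```text
clock: 22.63
tcp_pos: [0.5728, -0.0759, 0.1046]
eef_rot: [[0.878, -0.478, 0.002], [-0.478, -0.878, -0.002], [0.003, 0.001, -1.0]]
force: [-0.3, -2.5, -4.0]
grip_width: 0.0134
```

```bash
python3 st.py
```

```text
[ 0.5728 -0.0759  0.1046] yaw -2.0691 tilt [ 0.002  -0.0024] F [-0.3275 -2.4551 -3.9857] T [-0.3274  0.1751  0.6001] 22.6333 0.01338581845906805 q7 -75.57676759772167
```

Call:
{"fn": "apply_moves", "kwargs": {
  "steps": [
    [0, 0, -0.02, 0, 0, -0.0001, 255]
  ]
}}

```text
clock: 22.72
tcp_pos: [0.5728, -0.076, 0.1045]
eef_rot: [[0.867, -0.498, 0.002], [-0.498, -0.867, -0.003], [0.003, 0.001, -1.0]]
force: [0.3, -2.2, -2.4]
grip_width: 0.0135
```

```bash
python3 st.py
```

```text
[ 0.5728 -0.076   0.1045] yaw -2.0917 tilt [ 0.0018 -0.0028] F [ 0.3216 -2.1663 -2.4308] T [-0.2069  0.1419  0.6111] 22.7167 0.013548061909258854 q7 -76.66747605535643
```

Call:
{"fn": "apply_moves", "kwargs": {
  "steps": [
    [0, 0, -0.02, 0, 0, -0.0001, 255]
  ]
}}

```text
clock: 22.8
tcp_pos: [0.5727, -0.076, 0.1044]
eef_rot: [[0.856, -0.517, 0.002], [-0.517, -0.856, -0.003], [0.003, 0.002, -1.0]]
force: [-0.4, -1.3, -2.6]
grip_width: 0.0132
```

```bash
python3 st.py
```

```text
[ 0.5727 -0.076   0.1044] yaw -2.1137 tilt [ 0.0016 -0.003 ] F [-0.3652 -1.2812 -2.6044] T [-0.249   0.2352  0.6143] 22.8 0.013248720861866804 q7 -77.73177271407013
```

```bash
cat > fit.py <<'E'
import numpy as np
from scipy.optimize import least_squares
# side, phiL, phiR, tau
y=.0065
D=[]
def add(side,other,rows):
    for a,t in rows:
        D.append((side,a+y,other,t) if side=='L' else (side,other,a+y,t))
add('L',.14,[(.2702,.4485),(.8024,.4836)])
add('R',.809,[(.745,.4781),(1.3077,.5519)])
add('L',1.31,[(1.1253,.5057),(1.2058,.4455),(1.2864,.514),(1.3669,.5531),(1.4476,.4972),(1.5281,.4671),(1.6087,.4771)])
add('R',1.615,[(1.4259,.4979),(1.5065,.5169),(1.5874,.5187),(1.6681,.5693),(1.7488,.5245),(1.8296,.61),(1.9104,.554)])
add('L',1.916,[(1.6678,.496),(1.7004,.5312),(1.7331,.5805),(1.7659,.5763),(1.7986,.5461),(1.8315,.5757),(1.8642,.5849)])
add('R',1.871,[(1.9704,.5663),(2.0033,.6186),(2.036,.5582),(2.0691,.6001),(2.0917,.6111),(2.1137,.6143)])
try:
    from extra import E
    for e in E: add(*e)
except ImportError: pass
S=np.array([d[0]=='L' for d in D]);A=np.array([d[1:] for d in D],float)
def share(diff,m):
    # diff = own - other
    if m=='half': return .5+0*diff
    if m=='step': return np.where(diff>0.05,.69,np.where(diff<-.05,.31,.5))
    if m=='lin': return np.clip(.5+diff/0.5*.19,.31,.69)
for m in('half','step','lin'):
  for two in(0,1):
    def f(p):
        own=np.where(S,A[:,0],A[:,1]);oth=np.where(S,A[:,1],A[:,0])
        F=229*np.maximum((own+oth)/2-p[0],0)
        b=np.where(S,p[1],p[2] if two else p[1])
        return b+.0038*F*share(own-oth,m)-A[:,2]
    best=None
    for t0 in np.arange(1.35,2.3,.05):
        r=least_squares(f,[t0,.5]+([.5] if two else []))
        if best is None or r.cost<best.cost: best=r
    J=best.jac;s2=2*best.cost/(len(A)-len(best.x))
    C=np.sqrt(np.diag(np.linalg.pinv(J.T@J))*s2)
    print(m,two,best.x.round(3),C.round(3),'rms',round(s2**.5,4))
E
python3 fit.py
```

```text
half 0 [1.744 0.509] [0.03  0.009] rms 0.0362
half 1 [1.746 0.499 0.521] [0.029 0.01  0.011] rms 0.035
step 0 [1.804 0.516] [0.03  0.009] rms 0.0397
step 1 [1.813 0.513 0.523] [0.031 0.01  0.013] rms 0.0401
lin 0 [1.757 0.51 ] [0.03  0.009] rms 0.0374
lin 1 [1.774 0.505 0.522] [0.031 0.011 0.011] rms 0.0371
```

Call:
{"fn": "apply_moves", "kwargs": {
  "steps": [
    [0, 0, 0, 0, 0, 0, 120],
    [0, 0, 0, 0, 0, 0, 120],
    [0, 0, 0, 0, 0, 0.03, 120],
    [0, 0, 0, 0, 0, 0.058, 120],
    [0.003, 0.002, 0.06, 0, 0.04, 0.062, 120],
    [0.003, 0.002, 0.12, 0, 0.08, 0.062, 120],
    [0.003, 0.002, 0.18, 0, 0.12, 0.062, 120],
    [0.003, 0.002, 0.23, -0.001, 0.16, 0.062, 120],
    [0.003, 0.002, 0.249, -0.001, 0.19, 0.062, 120],
    [0.003, 0.002, 0.249, -0.001, 0.205, 0.06, 120],
    [0.003, 0.002, 0.249, -0.001, 0.2105, 0.05, 120],
    [0.003, 0.002, 0.249, -0.001, 0.2105, 0.04, 120]
  ]
}}

```text
clock: 23.8
tcp_pos: [0.572, 0.135, 0.1439]
eef_rot: [[0.957, -0.289, 0.001], [-0.289, -0.957, 0.0], [0.001, -0.001, -1.0]]
force: [-0.0, -0.4, -0.3]
grip_width: 0.0469
```

```bash
python3 st.py; python3 - <<'E'
from h import *
im=cap('top','top6.png'); cv2.imwrite('pics/top6z.png',cv2.resize(im[140:290,170:370],(800,600),interpolation=cv2.INTER_CUBIC))
im=cap('side','side6.png'); cv2.imwrite('pics/side6z.png',cv2.resize(im[110:250,170:350],(770,595),interpolation=cv2.INTER_CUBIC))
E
python3 st.py
```

```text
[0.572  0.135  0.1439] yaw -1.864 tilt [0.0008 0.0005] F [-0.04   -0.4119 -0.3088] T [ 0.008   0.1544 -0.0319] 23.8 0.046871541164215706 q7 -87.93884053761782
[0.5705 0.132  0.1426] yaw -1.868 tilt [-0.0029 -0.0017] F [-0.6171 -0.5046  0.0989] T [-0.0095  0.1278 -0.0108] 23.9 0.046743660846216666 q7 -87.92484990757288
```

View pics/side6z.png

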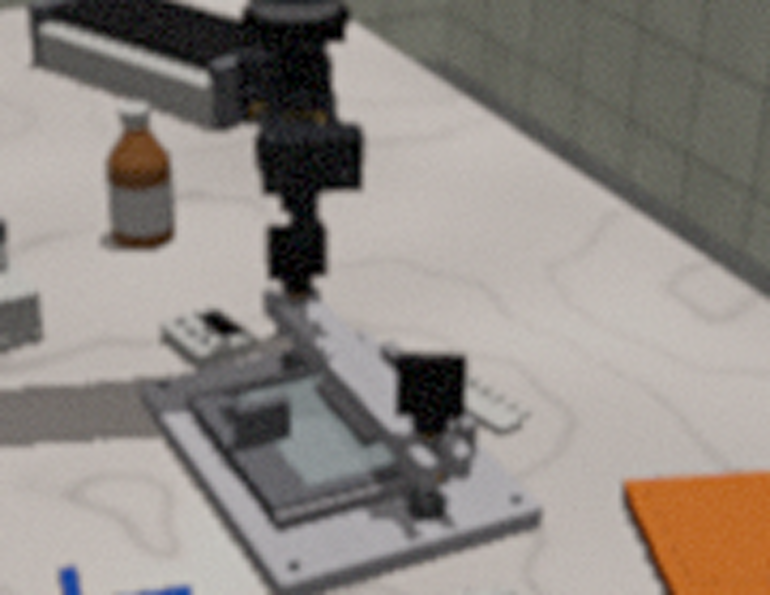

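View pics/top6z.png

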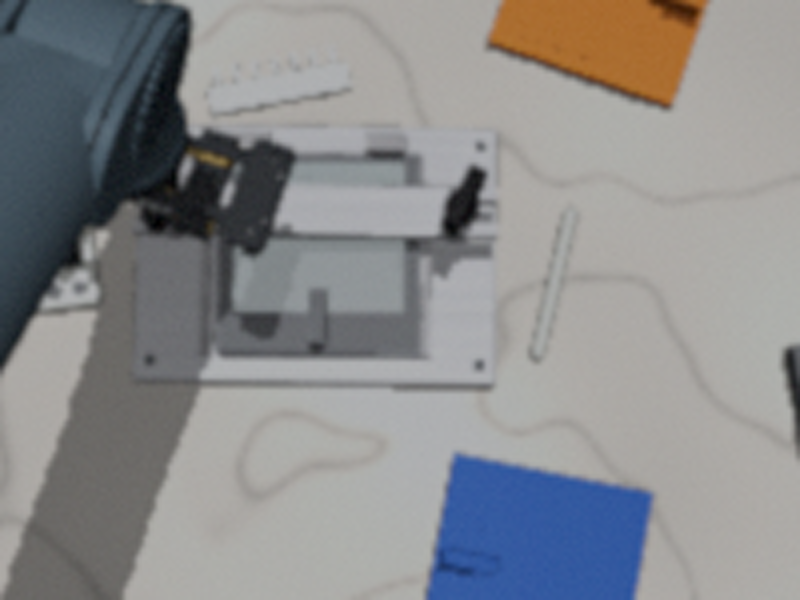

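Call:
{"fn": "apply_moves", "kwargs": {
  "steps": [
    [0, 0, 0, 0.001, 0.003, -0.02, 120],
    [0, 0, 0, 0.001, 0.003, -0.037, 180],
    [0, 0, 0, 0.001, 0.003, -0.038, 200],
    [0, 0, 0, 0.001, 0.003, -0.038, 200]
  ],
  "force": 20
}}

```text
clock: 24.23
tcp_pos: [0.5711, 0.1324, 0.1042]
eef_rot: [[0.955, -0.296, -0.004], [-0.296, -0.955, -0.003], [-0.003, 0.004, -1.0]]
force: [-0.6, 0.3, 0.2]
grip_width: 0.0291
```

```bash
python3 st.py
```

```text
[0.5711 0.1324 0.1042] yaw -1.8716 tilt [-0.0044 -0.0032] F [-0.5794  0.2568  0.1531] T [ 0.0447  0.1718 -0.0299] 24.2333 0.02911901621182432 q7 -86.25896573150817
```

Call:
{"fn": "apply_moves", "kwargs": {
  "steps": [
    [0.003, -0.004, 0.007, 0.001, 0.0028, 0.0005, 200],
    [0.003, -0.004, 0.007, 0.001, 0.0028, 0.0005, 200]
  ]
}}

```text
clock: 24.4
tcp_pos: [0.573, 0.1343, 0.1059]
eef_rot: [[0.957, -0.291, 0.002], [-0.291, -0.957, -0.0], [0.002, -0.0, -1.0]]
force: [0.2, -0.8, 0.1]
grip_width: 0.0196
```

```bash
python3 st.py
```

```text
[0.573  0.1343 0.1059] yaw -1.8658 tilt [ 0.0016 -0.0001] F [ 0.1592 -0.7568  0.0749] T [ 0.0365  0.1682 -0.0132] 24.4 0.019609438732867957 q7 -85.99903313196648
```

Call:
{"fn": "apply_moves", "kwargs": {
  "steps": [
    [0, 0, 0, -0.001, 0.0007, -0.0014, 255],
    [0, 0, 0, -0.001, 0.0007, -0.0014, 255],
    [0, 0, 0, -0.001, 0.0007, -0.0014, 255],
    [0, 0, 0, -0.001, 0.0007, -0.0014, 255]
  ],
  "force": 20
}}

```text
clock: 24.73
tcp_pos: [0.5728, 0.1346, 0.1054]
eef_rot: [[0.957, -0.291, 0.003], [-0.291, -0.957, -0.0], [0.003, -0.001, -1.0]]
force: [-0.4, -0.9, 6.6]
grip_width: 0.0141
```

```bash
python3 st.py
```

```text
[0.5728 0.1346 0.1054] yaw -1.8656 tilt [ 0.0033 -0.0003] F [-0.399  -0.927   6.5922] T [-0.2207  0.2502  0.2526] 24.7333 0.014081824721323367 q7 -85.97207208838428
```

Call:
{"fn": "apply_moves", "kwargs": {
  "steps": [
    [0, 0, 0, 0, 0, 0, 255],
    [0, 0, 0, 0, 0, 0, 255],
    [0, 0, -0.03, 0, 0, -0.0001, 255],
    [0, 0, -0.06, 0, 0, -0.0002, 255]
  ],
  "force": 60
}}

```text
clock: 25.07
tcp_pos: [0.5727, 0.1345, 0.1053]
eef_rot: [[0.938, -0.348, 0.003], [-0.348, -0.938, -0.001], [0.003, -0.0, -1.0]]
force: [-0.3, -1.4, 1.3]
grip_width: 0.0136
```

```bash
python3 st.py
```

```text
[0.5727 0.1345 0.1053] yaw -1.9261 tilt [ 0.0032 -0.0008] F [-0.3406 -1.408   1.3228] T [-0.2675  0.1719  0.5776] 25.0667 0.01357052850795945 q7 -88.89271917245259
```

Call:
{"fn": "apply_moves", "kwargs": {
  "steps": [
    [0, 0, -0.03, 0, 0, -0.0001, 255]
  ]
}}

```text
clock: 25.15
tcp_pos: [0.5727, 0.1344, 0.1053]
eef_rot: [[0.927, -0.376, 0.003], [-0.376, -0.927, -0.001], [0.003, 0.0, -1.0]]
force: [0.2, -1.5, -0.2]
grip_width: 0.0137
```

```bash
python3 st.py
```

```text
[0.5727 0.1344 0.1053] yaw -1.9565 tilt [ 0.0031 -0.0013] F [ 0.1714 -1.4609 -0.1537] T [-0.151   0.0205  0.5897] 25.15 0.013718170091892138 q7 -90.3677507577656
```

Call:
{"fn": "apply_moves", "kwargs": {
  "steps": [
    [0, 0, -0.03, 0, 0, -0.0001, 255]
  ]
}}

```text
clock: 25.23
tcp_pos: [0.5727, 0.1343, 0.1051]
eef_rot: [[0.915, -0.404, 0.003], [-0.404, -0.915, -0.002], [0.004, 0.001, -1.0]]
force: [0.5, -0.2, 0.2]
grip_width: 0.0133
```

```bash
python3 st.py
```

```text
[0.5727 0.1343 0.1051] yaw -1.987 tilt [ 0.003  -0.0019] F [ 0.4973 -0.2194  0.2322] T [-0.2534  0.0492  0.6344] 25.2333 0.013305365234997575 q7 -91.84973993545479
```

Call:
{"fn": "apply_moves", "kwargs": {
  "steps": [
    [0, 0, -0.03, 0, 0, -0.0001, 255]
  ]
}}

```text
clock: 25.32
tcp_pos: [0.5727, 0.1342, 0.105]
eef_rot: [[0.902, -0.432, 0.003], [-0.432, -0.902, -0.003], [0.004, 0.001, -1.0]]
force: [-0.6, -1.6, 0.2]
grip_width: 0.0134
```

```bash
python3 st.py
```

```text
[0.5727 0.1342 0.105 ] yaw -2.0174 tilt [ 0.0029 -0.0025] F [-0.6256 -1.5749  0.1792] T [-0.2234  0.1006  0.6518] 25.3167 0.013385851528487416 q7 -93.33372529322655
```

Call:
{"fn": "apply_moves", "kwargs": {
  "steps": [
    [0, 0, -0.03, 0, 0, -0.0001, 255]
  ]
}}

```text
clock: 25.4
tcp_pos: [0.5726, 0.1341, 0.1049]
eef_rot: [[0.888, -0.459, 0.003], [-0.459, -0.888, -0.003], [0.004, 0.002, -1.0]]
force: [-0.1, -1.5, 0.2]
grip_width: 0.0135
```

```bash
python3 st.py
```

```text
[0.5726 0.1341 0.1049] yaw -2.0478 tilt [ 0.0027 -0.0032] F [-0.0635 -1.4512  0.176 ] T [-0.1741  0.0643  0.6234] 25.4 0.013500928119289683 q7 -94.82248017137357
```

Call:
{"fn": "apply_moves", "kwargs": {
  "steps": [
    [0, 0, -0.02, 0, 0, -0.0001, 255]
  ]
}}

```text
clock: 25.48
tcp_pos: [0.5726, 0.1341, 0.1048]
eef_rot: [[0.879, -0.477, 0.003], [-0.477, -0.879, -0.004], [0.004, 0.002, -1.0]]
force: [-0.1, -1.1, 2.0]
grip_width: 0.0139
```

```bash
python3 st.py
```

```text
[0.5726 0.1341 0.1048] yaw -2.0684 tilt [ 0.0026 -0.0036] F [-0.1181 -1.1408  2.0033] T [-0.28    0.1366  0.6319] 25.4833 0.013897356743801168 q7 -95.83263276354668
```

Call:
{"fn": "apply_moves", "kwargs": {
  "steps": [
    [0, 0, -0.02, 0, 0, -0.0001, 255]
  ]
}}

```text
clock: 25.57
tcp_pos: [0.5726, 0.1341, 0.1048]
eef_rot: [[0.869, -0.495, 0.002], [-0.495, -0.869, -0.004], [0.004, 0.002, -1.0]]
force: [0.3, -1.7, 1.0]
grip_width: 0.0137
```

```bash
python3 st.py
```

```text
[0.5726 0.1341 0.1048] yaw -2.0889 tilt [ 0.0025 -0.0041] F [ 0.3219 -1.7051  1.0265] T [-0.1544  0.126   0.6592] 25.5667 0.013675844927405374 q7 -96.83864828479467
```

Call:
{"fn": "apply_moves", "kwargs": {
  "steps": [
    [0, 0, -0.02, 0, 0, -0.0001, 255]
  ]
}}

```text
clock: 25.65
tcp_pos: [0.5725, 0.134, 0.1047]
eef_rot: [[0.858, -0.513, 0.002], [-0.513, -0.858, -0.004], [0.004, 0.003, -1.0]]
force: [0.1, -1.0, 2.1]
grip_width: 0.0134
```

```bash
python3 st.py
```

```text
[0.5725 0.134  0.1047] yaw -2.1098 tilt [ 0.0023 -0.0043] F [ 0.1351 -0.9732  2.0679] T [-0.2156  0.1549  0.5894] 25.65 0.013385588595569101 q7 -97.86289377573058
```

```bash
cat > extra.py <<'X'
E=[('L',2.12,[(1.9261,.5776),(1.9565,.5897),(1.987,.6344),(2.0174,.6518),(2.0478,.6234),(2.0684,.6319),(2.0889,.6592),(2.1098,.5894)])]
X
python3 fit.py
```

```text
half 0 [1.784 0.512] [0.027 0.009] rms 0.0363
half 1 [1.77  0.498 0.526] [0.026 0.01  0.01 ] rms 0.0341
step 0 [1.807 0.519] [0.028 0.009] rms 0.0394
step 1 [1.808 0.518 0.522] [0.028 0.01  0.012] rms 0.0399
lin 0 [1.786 0.513] [0.027 0.008] rms 0.036
lin 1 [1.781 0.504 0.523] [0.026 0.01  0.011] rms 0.0353
```

Call:
{"fn": "apply_moves", "kwargs": {
  "steps": [
    [0, 0, 0, 0, 0, 0, 120],
    [0, 0, 0, 0, 0, 0, 120],
    [0, 0, 0, 0, 0, 0.03, 120],
    [0, 0, 0, 0, 0, 0.058, 120],
    [0.004, 0.002, 0, 0, -0.04, 0.062, 120],
    [0.004, 0.002, 0, 0, -0.08, 0.062, 120],
    [0.004, 0.002, 0, 0, -0.12, 0.062, 120],
    [0.004, 0.002, 0, 0, -0.16, 0.062, 120],
    [0.004, 0.002, 0, 0, -0.19, 0.062, 120],
    [0.004, 0.002, 0, 0, -0.205, 0.06, 120],
    [0.004, 0.002, 0, 0, -0.2095, 0.05, 120],
    [0.004, 0.002, 0, 0, -0.2095, 0.04, 120]
  ]
}}

```text
clock: 26.65
tcp_pos: [0.5726, -0.0763, 0.1441]
eef_rot: [[0.857, -0.515, 0.001], [-0.515, -0.857, 0.0], [0.001, -0.001, -1.0]]
force: [-0.6, 1.4, -0.7]
grip_width: 0.0468
```

```bash
python3 st.py
```

```text
[ 0.5726 -0.0763  0.1441] yaw -2.1122 tilt [0.001  0.0002] F [-0.5977  1.3636 -0.7296] T [0.0569 0.0967 0.0034] 26.65 0.04680390054705215 q7 -79.82137831026287
```

Call:
{"fn": "apply_moves", "kwargs": {
  "steps": [
    [0, 0, 0, 0, 0.0004, -0.025, 120],
    [0, 0, 0, 0, 0.0004, -0.04, 180],
    [0, 0, 0, 0, 0.0004, -0.04, 255],
    [0, 0, 0, 0, 0.0004, -0.04, 255],
    [0, 0, 0, 0, 0.0004, -0.04, 255],
    [0, 0, 0, 0, 0.0004, -0.04, 255],
    [0, 0, 0, 0, 0.0004, -0.04, 255]
  ],
  "force": 20
}}

```text
clock: 27.23
tcp_pos: [0.573, -0.0761, 0.105]
eef_rot: [[0.857, -0.515, 0.002], [-0.515, -0.857, -0.0], [0.002, -0.001, -1.0]]
force: [-1.2, -0.4, 0.8]
grip_width: 0.0139
```

```bash
python3 st.py
```

```text
[ 0.573  -0.0761  0.105 ] yaw -2.1117 tilt [ 0.0023 -0.0004] F [-1.2236 -0.3955  0.7504] T [-0.2423  0.336   0.224 ] 27.2333 0.01390588874240119 q7 -77.6684664877598
```

Call:
{"fn": "apply_moves", "kwargs": {
  "steps": [
    [0, 0, 0, 0, 0, 0, 255],
    [0, 0, 0, 0, 0, 0, 255],
    [0, 0, -0.015, 0, 0, 0, 255],
    [0, 0, -0.03, 0, 0, -0.0001, 255]
  ],
  "force": 60
}}

```text
clock: 27.57
tcp_pos: [0.5729, -0.0762, 0.105]
eef_rot: [[0.841, -0.541, 0.002], [-0.541, -0.841, -0.001], [0.002, -0.001, -1.0]]
force: [-0.8, -0.6, -2.4]
grip_width: 0.0138
```

```bash
python3 st.py
```

```text
[ 0.5729 -0.0762  0.105 ] yaw -2.1425 tilt [ 0.0021 -0.0007] F [-0.7855 -0.555  -2.4442] T [-0.2606  0.2988  0.6085] 27.5667 0.01383350477185469 q7 -79.16285698397421
```

Call:
{"fn": "apply_moves", "kwargs": {
  "steps": [
    [0, 0, -0.015, 0, 0, 0, 255]
  ]
}}

```text
clock: 27.65
tcp_pos: [0.5729, -0.0762, 0.1049]
eef_rot: [[0.832, -0.555, 0.002], [-0.555, -0.832, -0.001], [0.002, -0.0, -1.0]]
force: [0.1, -0.8, -3.7]
grip_width: 0.0136
```

```bash
python3 st.py
```

```text
[ 0.5729 -0.0762  0.1049] yaw -2.1587 tilt [ 0.0019 -0.0008] F [ 0.0848 -0.811  -3.6934] T [-0.2908  0.0533  0.6294] 27.65 0.013608086629129863 q7 -79.94618518177866
```

Call:
{"fn": "apply_moves", "kwargs": {
  "steps": [
    [0, 0, -0.015, 0, 0, -0.0001, 255]
  ]
}}

```text
clock: 27.73
tcp_pos: [0.5729, -0.0763, 0.1049]
eef_rot: [[0.823, -0.568, 0.002], [-0.568, -0.823, -0.001], [0.002, -0.0, -1.0]]
force: [-0.6, -2.2, -3.0]
grip_width: 0.014
```

```bash
python3 st.py
```

```text
[ 0.5729 -0.0763  0.1049] yaw -2.1751 tilt [ 0.0019 -0.001 ] F [-0.594  -2.2248 -2.9572] T [-0.3039  0.2242  0.6326] 27.7333 0.014040693533320617 q7 -80.73383966159918
```

Call:
{"fn": "apply_moves", "kwargs": {
  "steps": [
    [0, 0, -0.015, 0, 0, 0, 255]
  ]
}}

```text
clock: 27.82
tcp_pos: [0.5728, -0.0763, 0.1048]
eef_rot: [[0.813, -0.582, 0.002], [-0.582, -0.813, -0.001], [0.002, -0.0, -1.0]]
force: [-0.2, -1.7, -4.2]
grip_width: 0.0137
```

```bash
python3 st.py
```

```text
[ 0.5728 -0.0763  0.1048] yaw -2.1916 tilt [ 0.0017 -0.0012] F [-0.182  -1.6784 -4.2414] T [-0.3392  0.1048  0.6985] 27.8167 0.013677458082928725 q7 -81.53104423405861
```

Call:
{"fn": "apply_moves", "kwargs": {
  "steps": [
    [0, 0, -0.015, 0, 0, -0.0001, 255]
  ]
}}

```text
clock: 27.9
tcp_pos: [0.5728, -0.0764, 0.1047]
eef_rot: [[0.804, -0.595, 0.002], [-0.595, -0.804, -0.001], [0.002, 0.0, -1.0]]
force: [-0.6, -1.4, -2.7]
grip_width: 0.0134
```

```bash
python3 st.py
```

```text
[ 0.5728 -0.0764  0.1047] yaw -2.2082 tilt [ 0.0016 -0.0013] F [-0.5935 -1.3997 -2.671 ] T [-0.2588  0.2412  0.6837] 27.9 0.013354244003954274 q7 -82.32964341980622
```

Call:
{"fn": "apply_moves", "kwargs": {
  "steps": [
    [0, 0, -0.01, 0, 0, 0, 255]
  ]
}}

```text
clock: 27.98
tcp_pos: [0.5728, -0.0764, 0.1047]
eef_rot: [[0.797, -0.604, 0.002], [-0.604, -0.797, -0.001], [0.002, 0.0, -1.0]]
force: [-0.7, -1.9, -4.3]
grip_width: 0.0137
```

```bash
python3 st.py
```

```text
[ 0.5728 -0.0764  0.1047] yaw -2.2197 tilt [ 0.0016 -0.0015] F [-0.6845 -1.8602 -4.2605] T [-0.2196  0.1113  0.6534] 27.9833 0.01367321276987642 q7 -82.8887415897203
```

```bash
cat >> extra.py <<'X'
E.append(('R',2.116,[(2.1425,.6085),(2.1587,.6294),(2.1751,.6326),(2.1916,.6985),(2.2082,.6837),(2.2197,.6534)]))
X
python3 fit.py
```

```text
half 0 [1.795 0.512] [0.025 0.008] rms 0.0359
half 1 [1.793 0.504 0.52 ] [0.025 0.01  0.01 ] rms 0.0354
step 0 [1.859 0.524] [0.024 0.008] rms 0.041
step 1 [1.856 0.526 0.521] [0.026 0.009 0.013] rms 0.0414
lin 0 [1.8   0.512] [0.025 0.008] rms 0.0361
lin 1 [1.802 0.509 0.517] [0.025 0.009 0.01 ] rms 0.0364
```

Call:
{"fn": "apply_moves", "kwargs": {
  "steps": [
    [0, 0, 0, 0, 0, 0, 120],
    [0, 0, 0, 0, 0, 0, 120],
    [0, 0, 0, 0, 0, 0.03, 120],
    [0, 0, 0, 0, 0, 0.058, 120],
    [0.002, 0.001, 0.06, 0, 0.04, 0.062, 120],
    [0.002, 0.001, 0.108, 0, 0.08, 0.062, 120],
    [0.002, 0.001, 0.108, 0, 0.12, 0.062, 120],
    [0.002, 0.001, 0.108, 0, 0.16, 0.062, 120],
    [0.002, 0.001, 0.108, 0, 0.19, 0.062, 120],
    [0.002, 0.001, 0.108, 0, 0.205, 0.06, 120],
    [0.002, 0.001, 0.108, 0, 0.2105, 0.05, 120],
    [0.002, 0.001, 0.108, 0, 0.2105, 0.04, 120]
  ]
}}

```text
clock: 28.98
tcp_pos: [0.5731, 0.1346, 0.1442]
eef_rot: [[0.858, -0.514, 0.001], [-0.514, -0.858, 0.001], [0.001, -0.001, -1.0]]
force: [0.1, -0.6, 0.1]
grip_width: 0.0469
```

```bash
python3 st.py
```

```text
[0.5731 0.1346 0.1442] yaw -2.1105 tilt [0.0014 0.0009] F [ 0.1069 -0.6314  0.0684] T [0.0353 0.1751 0.005 ] 28.9833 0.0469280898261666 q7 -99.77734787433674
```

Call:
{"fn": "apply_moves", "kwargs": {
  "steps": [
    [0, 0, 0, -0.0005, -0.0005, -0.025, 120],
    [0, 0, 0, -0.0005, -0.0005, -0.04, 180],
    [0, 0, 0, -0.0005, -0.0005, -0.04, 255],
    [0, 0, 0, -0.0005, -0.0005, -0.04, 255],
    [0, 0, 0, -0.0005, -0.0005, -0.04, 255],
    [0, 0, 0, -0.0005, -0.0005, -0.04, 255],
    [0, 0, 0, -0.0005, -0.0005, -0.04, 255]
  ],
  "force": 20
}}

```text
clock: 29.57
tcp_pos: [0.5734, 0.1335, 0.1052]
eef_rot: [[0.858, -0.514, 0.003], [-0.514, -0.858, 0.001], [0.003, -0.002, -1.0]]
force: [1.0, -1.8, 0.9]
grip_width: 0.0144
```

```bash
python3 st.py
```

```text
[0.5734 0.1335 0.1052] yaw -2.1105 tilt [0.0034 0.0006] F [ 1.0189 -1.8036  0.8891] T [-0.2667  0.0728  0.2314] 29.5667 0.014378276834978797 q7 -97.64668647513872
```

Call:
{"fn": "apply_moves", "kwargs": {
  "steps": [
    [0, 0, 0, 0, 0, 0, 255],
    [0, 0, 0, 0, 0, 0, 255],
    [0, 0, -0.015, 0, 0, 0, 255],
    [0, 0, -0.03, 0, 0, -0.0001, 255]
  ],
  "force": 60
}}

```text
clock: 29.9
tcp_pos: [0.5734, 0.1334, 0.1052]
eef_rot: [[0.842, -0.54, 0.003], [-0.54, -0.842, 0.0], [0.003, -0.002, -1.0]]
force: [0.8, -2.5, -1.5]
grip_width: 0.0135
```

```bash
python3 st.py
```

```text
[0.5734 0.1334 0.1052] yaw -2.1413 tilt [0.0033 0.0001] F [ 0.7678 -2.4964 -1.4982] T [-0.3458  0.1103  0.6813] 29.9 0.013545962576635397 q7 -99.15456549652086
```

Call:
{"fn": "apply_moves", "kwargs": {
  "steps": [
    [0, 0, -0.015, 0, 0, 0, 255]
  ]
}}

```text
clock: 29.98
tcp_pos: [0.5733, 0.1333, 0.1052]
eef_rot: [[0.833, -0.554, 0.003], [-0.554, -0.833, -0.0], [0.003, -0.002, -1.0]]
force: [0.2, -1.3, -5.0]
grip_width: 0.0137
```

```bash
python3 st.py
```

```text
[0.5733 0.1333 0.1052] yaw -2.1574 tilt [ 0.0033 -0.0002] F [ 0.1517 -1.2687 -4.9584] T [-0.2473 -0.0341  0.6537] 29.9833 0.013655083444493801 q7 -99.94607223126697
```

Call:
{"fn": "apply_moves", "kwargs": {
  "steps": [
    [0, 0, -0.015, 0, 0, -0.0001, 255]
  ]
}}

```text
clock: 30.07
tcp_pos: [0.5733, 0.1333, 0.1051]
eef_rot: [[0.824, -0.567, 0.003], [-0.567, -0.824, -0.001], [0.003, -0.001, -1.0]]
force: [-0.3, -1.7, -3.0]
grip_width: 0.0138
```

```bash
python3 st.py
```

```text
[0.5733 0.1333 0.1051] yaw -2.1737 tilt [ 0.0032 -0.0006] F [-0.307  -1.6562 -2.9733] T [-0.3029  0.108   0.6241] 30.0667 0.013830278345583731 q7 -100.74151024468556
```

Call:
{"fn": "apply_moves", "kwargs": {
  "steps": [
    [0, 0, -0.015, 0, 0, 0, 255]
  ]
}}

```text
clock: 30.15
tcp_pos: [0.5732, 0.1333, 0.105]
eef_rot: [[0.814, -0.581, 0.003], [-0.581, -0.814, -0.001], [0.003, -0.001, -1.0]]
force: [0.6, -1.6, -4.6]
grip_width: 0.0134
```

```bash
python3 st.py
```

```text
[0.5732 0.1333 0.105 ] yaw -2.1902 tilt [ 0.0031 -0.0008] F [ 0.6355 -1.6035 -4.6474] T [-0.3641  0.0463  0.7223] 30.15 0.01336921511172647 q7 -101.55341141927065
```

Call:
{"fn": "apply_moves", "kwargs": {
  "steps": [
    [0, 0, -0.015, 0, 0, -0.0001, 255]
  ]
}}

```text
clock: 30.23
tcp_pos: [0.5732, 0.1332, 0.1049]
eef_rot: [[0.805, -0.594, 0.003], [-0.594, -0.805, -0.001], [0.003, -0.001, -1.0]]
force: [0.9, -1.8, -1.7]
grip_width: 0.0137
```

```bash
python3 st.py
```

```text
[0.5732 0.1332 0.1049] yaw -2.2067 tilt [ 0.0031 -0.0011] F [ 0.8662 -1.8256 -1.7244] T [-0.2872  0.182   0.7015] 30.2333 0.013698769840917694 q7 -102.35806491858095
```

Call:
{"fn": "apply_moves", "kwargs": {
  "steps": [
    [0, 0, -0.01, 0, 0, 0, 255]
  ]
}}

```text
clock: 30.32
tcp_pos: [0.5732, 0.1332, 0.1049]
eef_rot: [[0.798, -0.603, 0.003], [-0.603, -0.798, -0.001], [0.003, -0.001, -1.0]]
force: [-0.3, -1.1, -3.5]
grip_width: 0.0135
```

```bash
python3 st.py
```

```text
[0.5732 0.1332 0.1049] yaw -2.2182 tilt [ 0.003  -0.0013] F [-0.3238 -1.1108 -3.5378] T [-0.3248  0.0706  0.6561] 30.3167 0.013522288215595412 q7 -102.92467250159454
```

Call:
{"fn": "apply_moves", "kwargs": {
  "steps": [
    [0, 0, -0.01, 0, 0, 0, 255]
  ]
}}

```text
clock: 30.4
tcp_pos: [0.5732, 0.1331, 0.1049]
eef_rot: [[0.791, -0.612, 0.003], [-0.612, -0.791, -0.001], [0.003, -0.001, -1.0]]
force: [0.2, -1.3, -2.2]
grip_width: 0.0136
```

```bash
python3 st.py
```

```text
[0.5732 0.1331 0.1049] yaw -2.2293 tilt [ 0.0029 -0.0014] F [ 0.168  -1.3468 -2.1635] T [-0.3462  0.0264  0.6766] 30.4 0.013618302680937814 q7 -103.47238960933115
```

```bash
cat >> extra.py <<'X'
E.append(('L',2.226,[(2.1413,.6813),(2.1574,.6537),(2.1737,.6241),(2.1902,.7223),(2.2067,.7015),(2.2182,.6561),(2.2293,.6766)]))
X
python3 fit.py
```

```text
half 0 [1.801 0.511] [0.024 0.008] rms 0.0357
half 1 [1.796 0.502 0.521] [0.023 0.009 0.01 ] rms 0.0349
step 0 [1.862 0.527] [0.023 0.008] rms 0.041
step 1 [1.857 0.528 0.521] [0.025 0.009 0.012] rms 0.0413
lin 0 [1.806 0.512] [0.023 0.008] rms 0.0356
lin 1 [1.806 0.508 0.518] [0.023 0.009 0.01 ] rms 0.0357
```

Call:
{"fn": "apply_moves", "kwargs": {
  "steps": [
    [0, 0, 0, 0, 0, 0, 110],
    [0, 0, 0, 0, 0, 0, 110],
    [0, 0, 0, 0, 0, 0.001, 110],
    [0, 0, 0, 0, 0, 0.03, 110],
    [0, 0, 0, 0, 0, 0.065, 110],
    [0, 0, 0, 0, 0, 0.1, 110],
    [0, 0, 0, -0.02, 0.03, 0.13, 110],
    [0, 0, 0, -0.05, 0.06, 0.15, 110],
    [0, 0, 0, -0.08, 0.1, 0.15, 110],
    [0, 0, 0, -0.1, 0.14, 0.15, 110],
    [0, 0, 0, -0.11, 0.16, 0.15, 110],
    [0, 0, 0, -0.11, 0.16, 0.15, 110]
  ]
}}

```text
clock: 31.4
tcp_pos: [0.4588, 0.3022, 0.2543]
eef_rot: [[0.798, -0.602, -0.0], [-0.602, -0.798, 0.003], [-0.002, -0.002, -1.0]]
force: [0.4, -0.4, -0.3]
grip_width: 0.0498
```

```bash
python3 - <<'E'
from h import *
im=cap('top','top7.png'); cv2.imwrite('pics/top7z.png',cv2.resize(im[140:290,170:370],(800,600),interpolation=cv2.INTER_CUBIC))
im=cap('side','side7.png'); cv2.imwrite('pics/side7z.png',cv2.resize(im,(800,600),interpolation=cv2.INTER_CUBIC))
E
python3 st.py
```

```text
[0.4622 0.2952 0.2549] yaw -2.225 tilt [ 0.0026 -0.0007] F [ 0.3123 -0.1207 -0.0002] T [-0.0198  0.1434  0.0101] 31.5 0.05003355380092513 q7 -130.19058578475236
```

View pics/side7z.png

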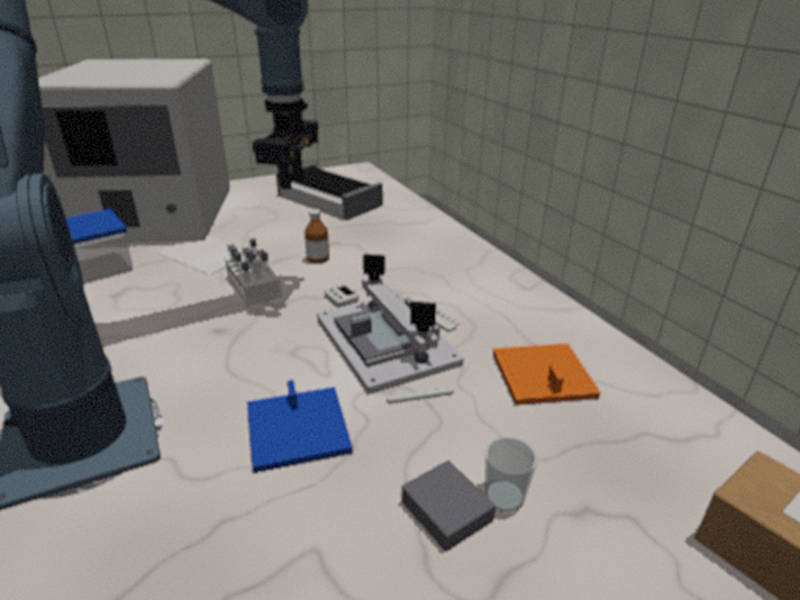

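View pics/top7z.png

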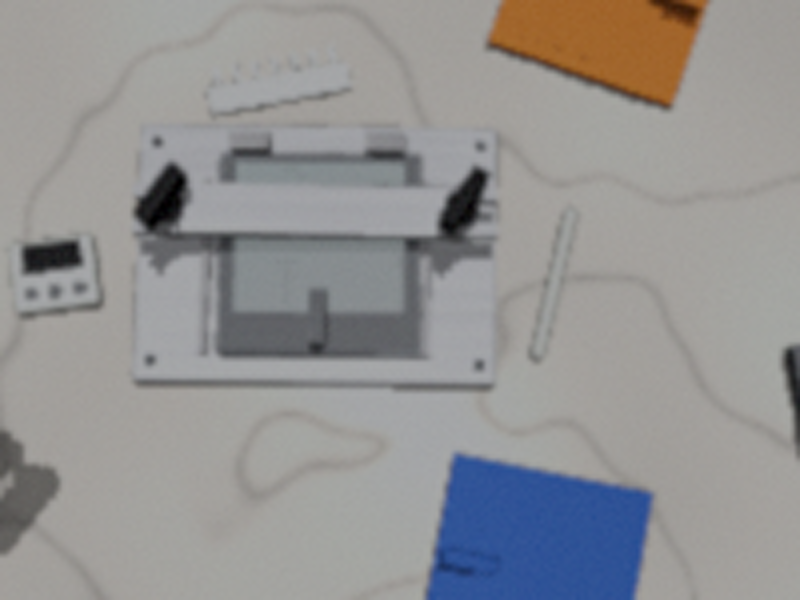

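```bash
python3 -c "
from cell import job_done; print(job_done())"
```

```text
the job is handed in; nothing more can be done
None
```

The cassette is clamped at an estimated 98 N with the bar level, and I handed the job in at about 31.5 s.

- **Cassette:** I pushed its front edge with the open fingers until it stopped firmly at about 10 N. The top pictures after the push and at the end both show its back edge at the two stops.
- **Knobs:** I turned left and right alternately, at most 1.2 rad per turn. By tool yaw they ended at about 2.24 rad (left) and 2.23 rad (right). The difference between them stayed below about 0.75 rad throughout, and the last top picture shows both at nearly the same angle.
- **Clamping force:** The turning torque rose from about 0.51 to 0.69 N m. A fit through the readings puts first touch at about 1.80 rad. That gives about 98 N, within roughly 6 N, and the last torque readings alone give about 97 N.
- **Disagreement:** Torque readings scattered by about 0.035 N m. An alternative model of how a slightly tilted bar shares the load gave only about 85 N, but it fitted the readings worse.
- **Bench:** The last pictures show the robot clear of the press and the bystanders where they were. I compared them only by eye.

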